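# Load the specimen carrier and index it under the imaging head

## Robot

A 6-joint arm with a two-finger parallel gripper is mounted at the origin on the work surface. World frame = base frame: x ahead of the robot, y to its left, z up, the work surface at z = 0. Lengths are in m, angles in rad, forces in N, time in s.
With the tool pointing down it reaches from about 0.35 to 0.925 m from the base axis. Payload 6.4 kg.
Tool frame: the origin (TCP) lies at the centre of the arm's flange, where the gripper is bolted on; the fingertips stand 199 mm ahead of it and the grasp point (between the pads) lies 180 mm ahead of it; z points along the fingers, y is the line along which they close (so a half turn about z gives the same grasp; the last joint's range is limited). The gripper opens to 94 mm and grips with 3 to 60 N. Pads are 16 mm wide; open, the fingers measure 119 mm over their backs; the gripper's body (75 mm by 177 mm) begins 78 mm behind the grasp point.
Start: joints at [0.933, 0.245, 1.558, -0, 1.339, -0.174], TCP at [0.291, 0.581, 0.405] pointing down, gripper open.
Joint ranges: [-3.13, 3.13], [-1.02, 2.26], [0.13, 2.54], [-0.95, 4.09], [0.21, 2.88], [-2.74, 2.74]. Speed limits (rad/s): [2.57, 2.57, 3.14, 3.14, 3.14, 3.14].

## Interface

Orientations are given as a rotation vector (axis times angle).
In Python, from workcell import telemetry, optics, ticket, models gives the robot as it stands. The module is installed in compiled form; this text tells all that it offers.
- The arm moves only by the shell command python3 -m creep 'ROWS' [FORCE]. ROWS is JSON, a list of rows, each a list of 3 entries, a list of its own where there are three numbers: the shift along the tool's x, y, z in cm, then the turn, a rotation vector about the tool's x, y, z in rad, then the opening, from -1 (shut) to 1 (fully open). A call has exactly 8 rows; each row is the pose to reach, as a shift and turn from the pose commanded when the call began, along the tool's axes at that moment; what a row does not reach only later rows make up. A row lasts 1/8 s, in which the tool goes at most 62.5 mm and 10.7 degrees, less where a joint would pass 70% of its speed; a pose out of reach is approached as far as the arm can. A call with a gripper value outside its range is refused whole. The fingers move at their own pace and stop on an object; FORCE is the grip in N (left out, the last holds). Time passes only in rows, so rows that repeat a pose let the fingers close, or fill a call up. It gives the time, the measured TCP pose, the force, the opening and the grip force at its end, in the units of the state.
- telemetry.read_state(): the state, without advancing time (a new reading comes with each control period).
- optics.capture(name): name is "scene" or "top"; returns the picture (480x640x3 uint8, red, green, blue); there is no depth.
- optics.camera_model(name): a dict with "camera_matrix" (3x3 intrinsics, pixels), "extrinsics" (4x4, takes a point from world to camera coordinates). Camera axes: x right, y down, z forward; pixel columns grow to the right and rows downward; lengths in m; the calibration is good to about 2 mm. A picture is of the moment at which its call begins. camera_model takes no time and is no camera call.
- ticket.hand_in(): hands the job in; it is judged then, once.
Trained networks look in the newest picture that a camera, given by its name, has taken for a name from the list of things; names that differ only in an ending like _2 or _b are one class to them, and where a whole thing is asked for, a point or a joint stands for the part that bears it (a point fixed in the world has none). Each returns a list of dicts, best first, with "score" (0 to 1); they miss things now and then, are a little off and sometimes report something else, mostly with a low value. They report only what shows in the picture. A call takes as long as a camera call.
- models.silhouettes(target, camera): "pixels" (480x640 bool, what is visible of it) and "extent" ([left, top, right, bottom] in pixels, round what is visible of it).
- models.pinpoint(target, camera): "xy" ([column, row] in pixels: a listed point, or the origin of a listed thing).
The state is a dict: "time_s": time; "joint_positions": joint angles; "dq": joint speeds; "effort": joint torques, N m; "tcp_pos": TCP position; "ee_rot": TCP orientation; "wrist_force": force on the tool from outside, world axes, zero at the start; "torque": the same for the moment, N m; "opening": finger opening in m; "grasp_force": force on a finger pad.
Only numpy, scipy, OpenCV 4.12 (cv2) and the standard library are available. Lean on these libraries where they do the work, as an engineer would, in place of code of your own. Each camera call takes 0.05 s, during which the arm holds its last target. There are 200 camera calls.

## Task

Slide the black carrier along its rail until it clicks into the loading station (the first white index block), and only then seat every ribbed specimen plate on the table flat and square in a pocket of its own; once all are in, slide the loaded carrier on until it clicks into the imaging station (the second index block, by the lens head) and leave it there. At any time, also put every hex driver lying about into a lane of the tool cradle, handle down in the wide saddle and blade in the narrow one. Leave the other things on the bench where they are and let go of everything.

Things in the scene. Friction and masses are not known exactly. Their poses are not given: they have to be found in the camera images.
- rail: fixed straight aluminium rail 580 x 50 x 30 mm across the robot's front. Origin on the table under it; y runs along the rail (to the robot's left), x across it, away from the robot. Two white index blocks on its near side mark the stations: loading at rail y = 0, imaging at rail y = -150 mm
- lens (a point): centre of the lower end of the fixed imaging head's lens tube, 36 mm in diameter, 123 mm above the table, above the rail near its right end. An arm 36 mm wide goes from it along the rail's +x to a column 115 mm beyond; the top of the head is 261 mm high
- carrier (a joint): travel (m) of the black carrier (212 x 80 mm, three pockets in a row, handle at its left end): 0 at the left stop, grows along the rail's -y, right stop 0.325. Starts at 0 to 0.06. Loading station 0.150, imaging 0.300: a sprung notch pulls it in from about 4 mm either side; about 4 N to enter or leave it, else about 1 N; up to 1 mm play in it. Its white pointer meets the index block
- handle_top (a point): centre of the top of the carrier's handle, an upright steel pin 16 mm in diameter, 47 mm tall, 115 mm along the rail's +y from the middle pocket. Top 87 mm above the table, deck at its foot 40 mm (a flat collar adds 3 mm). Axes as the rail's. Pinch it or push it from behind
- pocket0 (a point): centre of the floor of a pocket in the carrier (the leading one, farthest from the handle), 64 mm (its x, across the rail) x 44 mm (y, along the rail), 6 mm deep: 2 mm clearance on each side of a plate. Axes as the rail's. A seated plate's origin lies here. 40 mm above the table; moves with the carrier
- pocket1 (a point): centre of the floor of a pocket in the carrier (the middle one), 64 mm (its x, across the rail) x 44 mm (y, along the rail), 6 mm deep: 2 mm clearance on each side of a plate. Axes as the rail's. A seated plate's origin lies here. 40 mm above the table; moves with the carrier
- pocket2 (a point): centre of the floor of a pocket in the carrier (the one next to the handle), 64 mm (its x, across the rail) x 44 mm (y, along the rail), 6 mm deep: 2 mm clearance on each side of a plate. Axes as the rail's. A seated plate's origin lies here. 40 mm above the table; moves with the carrier
- cradle: fixed tool cradle, grey base 156 x 150 x 8 mm, two lanes 80 mm apart along its x (to the narrow saddles). Per lane, from the lane point: wide U saddle at -38 mm (slot 30 mm, floor 22 mm above the table), narrow U saddle at +71 mm (slot 13, floor 30), both 16 deep and 14 long; end plate at -65, 40 high. Open for fingers from -31 to +64 mm. Origin under the middle
- lane0 (a point): where a driver's origin lies when it rests in this lane of the cradle (right-hand, cradle y = -40 mm lane), 34 mm above the table; x = direction in which the blade must point, z up
- lane1 (a point): where a driver's origin lies when it rests in this lane of the cradle (left-hand, cradle y = +40 mm lane), 34 mm above the table; x = direction in which the blade must point, z up
- plate0: loose aluminium specimen plate 60 (its x) x 40 (y) x 8 mm, two small glass windows on top, upright grip rib across its middle: 12 mm thick (x), 30 long (y), 22 tall, top 30 mm above the underside. Origin: centre of the underside, z up through the rib. About 90 g. Same after a half turn; any plate fits any pocket. None if absent
- plate1: loose aluminium specimen plate 60 (its x) x 40 (y) x 8 mm, two small glass windows on top, upright grip rib across its middle: 12 mm thick (x), 30 long (y), 22 tall, top 30 mm above the underside. Origin: centre of the underside, z up through the rib. About 90 g. Same after a half turn; any plate fits any pocket. None if absent
- plate2: loose aluminium specimen plate 60 (its x) x 40 (y) x 8 mm, two small glass windows on top, upright grip rib across its middle: 12 mm thick (x), 30 long (y), 22 tall, top 30 mm above the underside. Origin: centre of the underside, z up through the rib. About 90 g. Same after a half turn; any plate fits any pocket. None if absent
- driver0: loose hex driver lying on its side: black handle 100 mm long, 24 mm square (its x from -50 to +50 mm), then a steel blade 8 mm in diameter, 80 mm long. Origin: on the long axis at the middle of the handle, 12 mm above what it lies on; x points to the blade's tip. Balances about 10 mm ahead of the origin. About 100 g
- driver1: loose hex driver lying on its side: black handle 100 mm long, 24 mm square (its x from -50 to +50 mm), then a steel blade 8 mm in diameter, 80 mm long. Origin: on the long axis at the middle of the handle, 12 mm above what it lies on; x points to the blade's tip. Balances about 10 mm ahead of the origin. About 100 g
- post_a: bystander: bare steel post standing upright, 38 mm in diameter, 55 mm tall (origin under its centre)
- post_b: bystander: steel post standing beyond the rail, 39 mm in diameter, 100 mm tall (origin under its centre)
- lens_cap: bystander: black round lens cap 48 mm in diameter, 13 mm high (origin under its centre)
- screw_box: bystander: small open grey box 70 x 55 x 28 mm (origin under its centre)
- fork: bystander: dark steel clamping fork 100 x 32 x 9 mm (origin under it, 45 mm from its solid end)
- blank: bystander: blank aluminium plate without rib, 85 x 60 x 10 mm, beyond the rail (origin under its centre)
- collar: bystander: steel collar ring 44 mm in diameter, 12 mm high (origin under its centre)

How it is judged:
On the way, in this order (a step that is already met when the one before it is completed fails the run):
1. the carrier stands in the loading station (value of joint carrier between 0.146 and 0.154 m), for 0.2 s.
2. every plate is seated flat and square in a pocket and released, with the carrier in the loading station (all of step 1 and ((horizontal distance between plate0 and pocket0 below 0.005 m and z of plate0 in the frame of pocket0 between -0.003 and 0.003 m and angle between the x axis of plate0 and the x axis of pocket0, either way round below 0.12 rad and angle between plate0's own z axis and vertical below 0.06 rad) or (horizontal distance between plate0 and pocket1 below 0.005 m and z of plate0 in the frame of pocket1 between -0.003 and 0.003 m and angle between the x axis of plate0 and the x axis of pocket1, either way round below 0.12 rad and angle between plate0's own z axis and vertical below 0.06 rad) or (horizontal distance between plate0 and pocket2 below 0.005 m and z of plate0 in the frame of pocket2 between -0.003 and 0.003 m and angle between the x axis of plate0 and the x axis of pocket2, either way round below 0.12 rad and angle between plate0's own z axis and vertical below 0.06 rad)) and ((horizontal distance between plate1 and pocket0 below 0.005 m and z of plate1 in the frame of pocket0 between -0.003 and 0.003 m and angle between the x axis of plate1 and the x axis of pocket0, either way round below 0.12 rad and angle between plate1's own z axis and vertical below 0.06 rad) or (horizontal distance between plate1 and pocket1 below 0.005 m and z of plate1 in the frame of pocket1 between -0.003 and 0.003 m and angle between the x axis of plate1 and the x axis of pocket1, either way round below 0.12 rad and angle between plate1's own z axis and vertical below 0.06 rad) or (horizontal distance between plate1 and pocket2 below 0.005 m and z of plate1 in the frame of pocket2 between -0.003 and 0.003 m and angle between the x axis of plate1 and the x axis of pocket2, either way round below 0.12 rad and angle between plate1's own z axis and vertical below 0.06 rad)) and ((horizontal distance between plate2 and pocket0 below 0.005 m and z of plate2 in the frame of pocket0 between -0.003 and 0.003 m and angle between the x axis of plate2 and the x axis of pocket0, either way round below 0.12 rad and angle between plate2's own z axis and vertical below 0.06 rad) or (horizontal distance between plate2 and pocket1 below 0.005 m and z of plate2 in the frame of pocket1 between -0.003 and 0.003 m and angle between the x axis of plate2 and the x axis of pocket1, either way round below 0.12 rad and angle between plate2's own z axis and vertical below 0.06 rad) or (horizontal distance between plate2 and pocket2 below 0.005 m and z of plate2 in the frame of pocket2 between -0.003 and 0.003 m and angle between the x axis of plate2 and the x axis of pocket2, either way round below 0.12 rad and angle between plate2's own z axis and vertical below 0.06 rad)) and contact force between the fingers and plate0 below 0.1 N and contact force between the fingers and plate1 below 0.1 N and contact force between the fingers and plate2 below 0.1 N), for 0.3 s.
3. the carrier stands in the imaging station with every plate still seated (value of joint carrier between 0.296 and 0.304 m and ((horizontal distance between plate0 and pocket0 below 0.005 m and z of plate0 in the frame of pocket0 between -0.003 and 0.003 m and angle between the x axis of plate0 and the x axis of pocket0, either way round below 0.12 rad and angle between plate0's own z axis and vertical below 0.06 rad) or (horizontal distance between plate0 and pocket1 below 0.005 m and z of plate0 in the frame of pocket1 between -0.003 and 0.003 m and angle between the x axis of plate0 and the x axis of pocket1, either way round below 0.12 rad and angle between plate0's own z axis and vertical below 0.06 rad) or (horizontal distance between plate0 and pocket2 below 0.005 m and z of plate0 in the frame of pocket2 between -0.003 and 0.003 m and angle between the x axis of plate0 and the x axis of pocket2, either way round below 0.12 rad and angle between plate0's own z axis and vertical below 0.06 rad)) and ((horizontal distance between plate1 and pocket0 below 0.005 m and z of plate1 in the frame of pocket0 between -0.003 and 0.003 m and angle between the x axis of plate1 and the x axis of pocket0, either way round below 0.12 rad and angle between plate1's own z axis and vertical below 0.06 rad) or (horizontal distance between plate1 and pocket1 below 0.005 m and z of plate1 in the frame of pocket1 between -0.003 and 0.003 m and angle between the x axis of plate1 and the x axis of pocket1, either way round below 0.12 rad and angle between plate1's own z axis and vertical below 0.06 rad) or (horizontal distance between plate1 and pocket2 below 0.005 m and z of plate1 in the frame of pocket2 between -0.003 and 0.003 m and angle between the x axis of plate1 and the x axis of pocket2, either way round below 0.12 rad and angle between plate1's own z axis and vertical below 0.06 rad)) and ((horizontal distance between plate2 and pocket0 below 0.005 m and z of plate2 in the frame of pocket0 between -0.003 and 0.003 m and angle between the x axis of plate2 and the x axis of pocket0, either way round below 0.12 rad and angle between plate2's own z axis and vertical below 0.06 rad) or (horizontal distance between plate2 and pocket1 below 0.005 m and z of plate2 in the frame of pocket1 between -0.003 and 0.003 m and angle between the x axis of plate2 and the x axis of pocket1, either way round below 0.12 rad and angle between plate2's own z axis and vertical below 0.06 rad) or (horizontal distance between plate2 and pocket2 below 0.005 m and z of plate2 in the frame of pocket2 between -0.003 and 0.003 m and angle between the x axis of plate2 and the x axis of pocket2, either way round below 0.12 rad and angle between plate2's own z axis and vertical below 0.06 rad))), for 0.3 s.
At the end, for the whole second after the job is handed in: Carrier at rest in the imaging station (4 mm); each plate flat in a pocket (5 mm off centre, 3 mm in height, 0.12 rad); each driver in a cradle lane (20 mm along, 5 mm across, 4 mm in height, 0.1 rad); all at rest (all of step 3 and ((x of driver0 in the frame of lane0 between -0.02 and 0.02 m and y of driver0 in the frame of lane0 between -0.005 and 0.005 m and z of driver0 in the frame of lane0 between -0.004 and 0.004 m and angle between the x axis of driver0 and the x axis of lane0, either way round below 0.1 rad) or (x of driver0 in the frame of lane1 between -0.02 and 0.02 m and y of driver0 in the frame of lane1 between -0.005 and 0.005 m and z of driver0 in the frame of lane1 between -0.004 and 0.004 m and angle between the x axis of driver0 and the x axis of lane1, either way round below 0.1 rad)) and ((x of driver1 in the frame of lane0 between -0.02 and 0.02 m and y of driver1 in the frame of lane0 between -0.005 and 0.005 m and z of driver1 in the frame of lane0 between -0.004 and 0.004 m and angle between the x axis of driver1 and the x axis of lane0, either way round below 0.1 rad) or (x of driver1 in the frame of lane1 between -0.02 and 0.02 m and y of driver1 in the frame of lane1 between -0.005 and 0.005 m and z of driver1 in the frame of lane1 between -0.004 and 0.004 m and angle between the x axis of driver1 and the x axis of lane1, either way round below 0.1 rad)) and linear speed of each of plate0, plate1, plate2, driver0, driver1 below 0.02 m/s and velocity of joint carrier between -0.01 and 0.01 m/s); the robot touches nothing.
It fails at once if a bystander was shoved more than 6 cm away (distance of any of post_a, post_b, lens_cap, screw_box, fork, blank, collar from where it was at the start of the episode above 0.06 m).
It fails at once if a standing post was knocked over (angle between any of post_a, post_b's own z axis and vertical above 0.7 rad).
Of plate0, plate1, plate2 only 2 to 3 are there at a start; the rules pass over those that are not, and their reading is None.
At some moment in a run one of plate0, plate1, plate2, driver0, driver1 may be knocked a few centimetres aside while the robot is not near it.
Once in a run the grip may slacken for a moment while it holds something.
It also fails if it takes over 208 s, if anything falls off the work surface, if the arm or the gripper's body presses on something with over 40 N, if the wrist force passes 120 N, or if a joint passes its speed limit or range.

## Working session

There is one attempt and no reset: what is moved stays moved. The work goes in short steps, Python scripts to look and compute and a shell command to move; the robot and the scene stay as the last step left them, time stands still between calls to the robot, and variables do not carry over. Pictures are saved under pics/ and viewed, at most 14 in all, crops included, and the job is handed in when it is done.

```bash
mkdir -p pics
python3 - <<'E'
from workcell import telemetry, optics
import cv2,numpy as np
s=telemetry.read_state();print({k:np.round(v,3).tolist() for k,v in s.items()})
for n in("scene","top"):
    im=optics.capture(n);cv2.imwrite(f"pics/{n}0.png",im[:,:,::-1]);m=optics.camera_model(n);print(n,np.round(m["camera_matrix"],1).tolist(),np.round(m["extrinsics"],3).tolist())
E
```

```text
{'time_s': 0.0, 'joint_positions': [0.933, 0.246, 1.559, -0.0, 1.339, -0.174], 'dq': [-0.001, -0.002, 0.001, -0.001, 0.001, 0.0], 'effort': [-0.001, -41.585, -31.459, 0.068, 0.033, -0.0], 'tcp_pos': [0.291, 0.581, 0.404], 'ee_rot': [-0.722, -3.057, 0.003], 'wrist_force': [-0.764, 0.801, 0.849], 'torque': [0.002, -0.015, -0.037], 'grasp_force': 0.0, 'opening': 0.094}
scene [[458.9, 0.0, 322.3], [0.0, 458.9, 239.6], [0.0, 0.0, 1.0]] [[0.677, 0.736, -0.018, -0.368], [0.518, -0.493, -0.699, -0.214], [-0.523, 0.464, -0.715, 1.375], [0.0, 0.0, 0.0, 1.0]]
top [[578.4, 0.0, 322.4], [0.0, 578.4, 235.5], [0.0, 0.0, 1.0]] [[0.109, -0.994, 0.006, -0.066], [-0.974, -0.109, -0.201, 0.584], [0.2, 0.016, -0.98, 1.024], [0.0, 0.0, 0.0, 1.0]]
```

View pics/scene0.png

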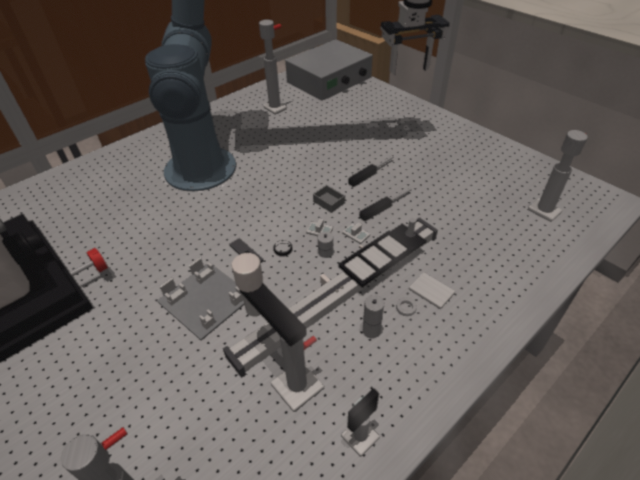

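View pics/top0.png

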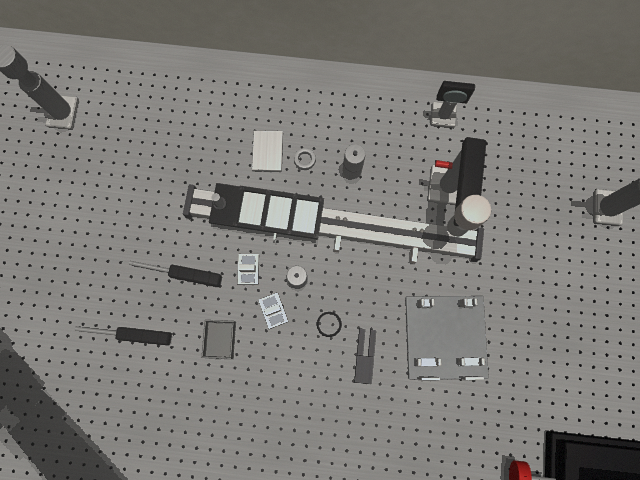

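```bash
cat > h.py <<'E'
from workcell import telemetry, optics, models
import cv2,numpy as np
from scipy.optimize import minimize, least_squares
C={n:optics.camera_model(n) for n in("scene","top")}
K={n:np.array(c["camera_matrix"]) for n,c in C.items()};E={n:np.array(c["extrinsics"]) for n,c in C.items()}
P={n:K[n]@E[n][:3] for n in C}
def proj(n,X):
    q=np.c_[X,np.ones(len(X))]@P[n].T; return q[:,:2]/q[:,2:]
def plane(n,uv,z):
    M=P[n][:,[0,1,3]].copy(); M[:,2]+=P[n][:,2]*z
    q=np.linalg.solve(M,np.r_[uv,1]); return q[:2]/q[2]
def tri(a,b):
    X=cv2.triangulatePoints(P["scene"],P["top"],np.float64(a),np.float64(b)).ravel();X=X[:3]/X[3]
    e=max(np.linalg.norm(proj(n,X[None])[0]-u) for n,u in(("scene",a),("top",b)));return X,e
def pts(t,thr=.3):
    r={n:[d for d in models.pinpoint(t,n) if d["score"]>thr] for n in C}
    out=[]
    for b in r["top"]:
        c=[(tri(np.array(a["xy"]),np.array(b["xy"])),a["score"]) for a in r["scene"]]
        c=[(x,e,s) for (x,e),s in c if e<4 and -.02<x[2]<.2]
        if c:
            x,e,s=min(c,key=lambda k:k[1]); out.append((x,e,s,b["score"]))
        else: out.append((np.r_[plane("top",b["xy"],.01),np.nan],9,0,b["score"]))
    return out
def box(cx,cy,x0,x1,y0,y1,z0,z1):
    return np.array([[x,y,z] for x in(x0,x1) for y in(y0,y1) for z in(z0,z1)],float)
PLATE=[box(0,0,-.03,.03,-.02,.02,0,.008),box(0,0,-.006,.006,-.015,.015,.008,.03)]
DRIVER=[box(0,0,-.05,.05,-.012,.012,-.012,.012),box(0,0,.05,.13,-.004,.004,-.004,.004)]
def shape(n,parts,p):
    c,s=np.cos(p[3]),np.sin(p[3]);R=np.array([[c,-s,0],[s,c,0],[0,0,1]])
    m=np.zeros((1920,2560),np.uint8)
    for b in parts:
        uv=(proj(n,b@R.T+p[:3])+.5)*4-.5
        cv2.fillConvexPoly(m,cv2.convexHull(np.round(uv*16).astype(np.int32)),1,shift=4)
    return m
def fit(parts,masks,p0):
    """masks: {cam: bool mask}; refine x,y,z,yaw by silhouette overlap"""
    big={n:cv2.resize(m.astype(np.uint8),(2560,1920),interpolation=cv2.INTER_NEAREST) for n,m in masks.items()}
    roi={}
    for n,m in big.items():
        ys,xs=np.nonzero(m);roi[n]=(slice(max(ys.min()-120,0),ys.max()+120),slice(max(xs.min()-120,0),xs.max()+120))
    def cost(q):
        p=np.array(p0)+q*[.001,.001,.001,.02];v=0
        for n,m in big.items():
            s=shape(n,parts,p)[roi[n]];a=m[roi[n]];v+=1-(s&a).sum()/max((s|a).sum(),1)
        return v
    r=minimize(cost,np.zeros(4),method="Nelder-Mead",options=dict(initial_simplex=np.vstack([np.zeros(4),np.diag([6,6,5,8.])]),xatol=.05,fatol=1e-4,maxfev=400))
    return np.array(p0)+r.x*[.001,.001,.001,.02],r.fun
def cap():
    for n in C: optics.capture(n)
def sil(t,thr=.3):
    return {n:[d for d in models.silhouettes(t,n) if d["score"]>thr] for n in C}
E
python3 - <<'E'
from h import *
np.set_printoptions(precision=4,suppress=True)
cap()
for t in "rail lens handle_top pocket0 pocket1 pocket2 cradle lane0 lane1 plate0 driver0 post_a post_b lens_cap screw_box fork blank collar".split():
    for r in pts(t): print(t,r[0],round(r[1],1),round(r[2],2),round(r[3],2))
for t in("plate0","driver0"):
    s=sil(t,.2)
    for n in C: print(t,n,[(np.round(d["extent"]).tolist(),round(d["score"],2)) for d in s[n]])
E
```

```text
rail [ 0.6196 -0.0308  0.001 ] 1.0 0.58 0.85
lens [ 0.6131 -0.2362  0.1201] 0.3 0.59 0.86
handle_top [0.6377 0.2125 0.0834] 1.7 0.59 0.85
pocket0 [0.6253 0.0384 0.0346] 1.5 0.84 0.95
pocket0 [0.6295 0.1414 0.0386] 2.0 0.82 0.81
pocket0 [0.6298 0.0948    nan] 9 0 0.79
pocket0 [ 0.3729 -0.097      nan] 9 0 0.47
pocket1 [0.6253 0.0384 0.0346] 1.5 0.84 0.95
pocket1 [0.6295 0.1414 0.0386] 2.0 0.82 0.81
pocket1 [0.6298 0.0948    nan] 9 0 0.79
pocket1 [ 0.3729 -0.097      nan] 9 0 0.47
pocket2 [0.6253 0.0384 0.0346] 1.5 0.84 0.95
pocket2 [0.6295 0.1414 0.0386] 2.0 0.82 0.81
pocket2 [0.6298 0.0948    nan] 9 0 0.79
pocket2 [ 0.3729 -0.097      nan] 9 0 0.47
cradle [0.4918 0.2318    nan] 9 0 0.75
cradle [ 0.4244 -0.2575  0.0075] 2.2 0.78 0.56
lane0 [ 0.418  -0.2198  0.0311] 1.0 0.86 0.88
lane0 [0.4918 0.2351    nan] 9 0 0.61
lane0 [ 0.4207 -0.2959  0.021 ] 2.3 0.9 0.57
lane1 [ 0.418  -0.2198  0.0311] 1.0 0.86 0.88
lane1 [0.4918 0.2351    nan] 9 0 0.61
lane1 [ 0.4207 -0.2959  0.021 ] 2.3 0.9 0.57
plate0 [0.5142 0.1352 0.0052] 1.5 0.53 0.88
plate0 [ 0.7382 -0.0439     nan] 9 0 0.72
plate0 [ 0.44
[... 380 characters left out ...]
 nan] 9 0 0.96
screw_box [0.7662 0.1296    nan] 9 0 0.64
fork [ 0.3756 -0.1037  0.0012] 0.4 0.75 0.88
blank [0.7628 0.128  0.0076] 1.4 0.63 0.77
blank [0.4458 0.0783    nan] 9 0 0.72
collar [ 0.7572  0.0558 -0.0019] 0.1 0.52 0.57
plate0 scene [([308.0, 216.0, 333.0, 238.0], 0.62), ([342.0, 223.0, 368.0, 243.0], 0.59)]
plate0 top [([237.0, 257.0, 258.0, 286.0], 0.97), ([261.0, 295.0, 288.0, 331.0], 0.95), ([404.0, 294.0, 489.0, 379.0], 0.75), ([210.0, 182.0, 325.0, 237.0], 0.32)]
driver0 scene [([350.0, 156.0, 392.0, 186.0], 0.83), ([359.0, 189.0, 412.0, 218.0], 0.63), ([227.0, 219.0, 436.0, 411.0], 0.56)]
driver0 top [([128.0, 263.0, 221.0, 286.0], 0.83), ([78.0, 326.0, 171.0, 348.0], 0.64)]
```

Run:
```python
from h import *
np.set_printoptions(precision=4,suppress=True)
cap()
for t,parts,z,p in(("plate0",PLATE,0,1),("driver0",DRIVER,.012,1)):
    s=sil(t); q=[x for x in pts(t) if x[0][0]<.6]
    for x in q:
        x=x[0];m={}
        for n in C:
            u=proj(n,np.array([[x[0],x[1],z]]))[0]
            c=[d for d in s[n] if d["pixels"].sum()<2500 and np.hypot(*(np.mean(np.nonzero(d["pixels"]),axis=1)[::-1]-u))<25]
            if c: m[n]=c[0]["pixels"]
        if "top" not in m: print("miss");continue
        ys,xs=np.nonzero(m["top"]);w=np.array([plane("top",uv,z) for uv in zip(xs,ys)],np.float32)
        ev,V=np.linalg.eigh(np.cov(w.T));a=V[:,1]; a=a if t=="plate0" or (w.mean(0)-x[:2])@a>0 else -a
        yaw=np.arctan2(a[1],a[0])
        for mm in(m,{k:v for k,v in m.items() if k=="top"}):
            f,c=fit(parts,mm,np.r_[x[:2],z,yaw]);print(t,list(mm),"init",x,round(yaw,3),"fit",f,"cost",round(c,3))
for t,z in(("rail",.03),("carrier",.046),("cradle",.008)):
  for n in("top","scene"):
    for d in models.silhouettes(t,n):
        if d["score"]<.3: continue
        ys,xs=np.nonzero(d["pixels"]);w=np.array([plane(n,uv,z) for uv in zip(xs,ys)],np.float32)
        print(t,n,round(d["score"],2),d["extent"],"rect mm,deg",[np.round(np.array(k)*1000,1) for k in cv2.minAreaRect(w*1000)[:2]][0]/1e6*1e0,cv2.minAreaRect(w*1000)[1:])
```

```text
plate0 ['scene', 'top'] init [ 0.5141  0.1423 -0.0157] -2.995 fit [ 0.5176  0.1367 -0.0003 -3.0044] cost 0.199
plate0 ['top'] init [ 0.5141  0.1423 -0.0157] -2.995 fit [ 0.517   0.136   0.0009 -3.0029] cost 0.031
plate0 ['scene', 'top'] init [ 0.4432  0.0857 -0.0106] -2.638 fit [ 0.4427  0.0781  0.0016 -2.6798] cost 0.383
plate0 ['top'] init [ 0.4432  0.0857 -0.0106] -2.638 fit [ 0.4427  0.0783 -0.0005 -2.6702] cost 0.075
driver0 ['scene', 'top'] init [ 0.4893  0.2365 -0.0032] 1.477 fit [0.4922 0.2377 0.0096 1.4817] cost 0.211
driver0 ['top'] init [ 0.4893  0.2365 -0.0032] 1.477 fit [0.4915 0.2353 0.013  1.4795] cost 0.106
driver0 ['scene', 'top'] init [0.3705 0.3099 0.0201] 1.573 fit [0.3684 0.3155 0.0092 1.5752] cost 0.309
driver0 ['top'] init [0.3705 0.3099 0.0201] 1.573 fit [0.3683 0.3118 0.0163 1.5734] cost 0.095
miss
rail top 0.56 [184.4, 138.5, 495.3, 263.6] rect mm,deg [ 0.667  -0.0217] ((252.77796936035156, 599.5171508789062), 7.260137557983398)
rail scene 0.56 [223.3, 218.7, 436.8, 412.8] rect mm,deg [ 0.5567 -0.0353] ((358.4078674316406, 582.5224609375), 11.832283020019531
[... 252 characters left out ...]
 6.348228931427002)
carrier scene 0.7 [335.8, 216.8, 423.5, 283.9] rect mm,deg [0.6345 0.1221] ((246.80264282226562, 88.79995727539062), 86.81548309326172)
carrier scene 0.55 [396.7, 299.4, 415.2, 317.9] rect mm,deg [0.7702 0.0289] ((37.27638626098633, 44.50502395629883), 40.9049072265625)
carrier scene 0.35 [340.5, 224.1, 370.0, 244.0] rect mm,deg [0.5477 0.1131] ((61.8560791015625, 53.252899169921875), 4.465651988983154)
cradle top 0.56 [406.1, 293.8, 488.0, 382.3] rect mm,deg [ 0.4284 -0.2556] ((159.39657592773438, 153.1495819091797), 7.383078575134277)
cradle scene 0.81 [154.9, 256.8, 247.0, 339.5] rect mm,deg [ 0.4194 -0.2558] ((190.93101501464844, 154.2088623046875), 5.418080806732178)
```

Run:
```python
from h import *
np.set_printoptions(precision=4,suppress=True)
im=cv2.imread("pics/top0.png")
g=cv2.cvtColor(im,cv2.COLOR_BGR2GRAY)
# pocket floors
m=np.zeros_like(g);m[180:240,210:326]=g[180:240,210:326]>190
cs,_=cv2.findContours(m,0,2)
for c in cs:
    if cv2.contourArea(c)<100: continue
    w=np.float32([plane("top",p[0],.04) for p in c])
    r=cv2.minAreaRect(w*1000);print("pocket",np.round(r[0],1),np.round(r[1],1),round(r[2],2))
# carrier dark
s=models.silhouettes("cradle","top")[0]["pixels"] if 0 else None
cap();d=models.silhouettes("cradle","top")
for k in d[:3]:
    e=k["extent"]
    if e[0]<380: continue
    f,c=fit([box(0,0,-.078,.078,-.075,.075,0,.008)],{"top":k["pixels"]},np.array([.426,-.256,0,.1]));print("cradle",f,c)
a=cv2.resize(im[285:390,395:500],None,fx=5.5,fy=5.5,interpolation=cv2.INTER_CUBIC)
cv2.imwrite("pics/cradle.png",a)
# rail edge lines
ed=cv2.Canny(g,60,150)
L=cv2.HoughLinesP(ed,1,np.pi/720,40,minLineLength=50,maxLineGap=8)
for l in L[:,0]:
    if 320<l[0]<480 and 200<l[1]<265 or 320<l[2]<480 and 200<l[3]<265:
        A,B=plane("top",l[:2],.03),plane("top",l[2:],.03);print("edge",l,A,B,"yaw",round(np.arctan2((B-A)[0],-(B-A)[1]),4))
```

```text
pocket [626.3  36.2] [40.3 60.1] 87.68
pocket [628.5  88.2] [40.4 60.3] 87.62
pocket [630.7 140.2] [40.5 60.3] 87.45
cradle [ 0.4289 -0.2561  0.0002  0.1155] 0.021706171652553286
edge [384 245 480 260] [ 0.5883 -0.1205] [ 0.5796 -0.3057] yaw -0.0472
edge [317 207 446 226] [0.6488 0.0158] [ 0.6389 -0.2365] yaw -0.0394
edge [316 215 410 230] [0.6327 0.0159] [ 0.6233 -0.1678] yaw -0.0514
edge [243 192 323 202] [0.6628 0.1629] [0.6601 0.0053] yaw -0.017
edge [318 236 379 245] [0.5918 0.0075] [ 0.5873 -0.1109] yaw -0.0385
edge [453 223 462 143] [ 0.6463 -0.2496] [ 0.8118 -0.2569] yaw 1.5264
edge [341 238 410 250] [ 0.5928 -0.0369] [ 0.5841 -0.1709] yaw -0.0648
```

View pics/cradle.png

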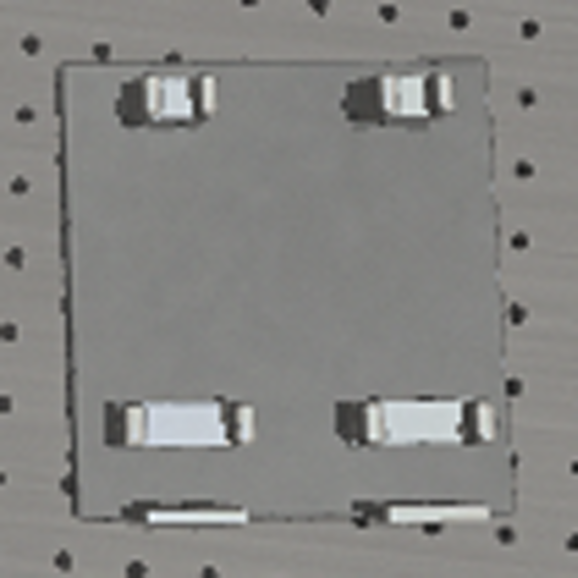

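Run:
```python
from h import *
np.set_printoptions(precision=4,suppress=True)
cp=lambda u,v:(u/5.5+395,v/5.5+285)
cr=np.array([.4289,-.2561]);yw=.1155
def loc(w): d=w-cr;c,s=np.cos(yw),np.sin(yw);return np.array([c*d[0]+s*d[1],-s*d[0]+c*d[1]])
for nm,u,v,z in(("nL",181,100,.046),("nR",418,97,.046),("wL",190,424,.038),("wR",430,421,.038),("eL",198,515,.04),("eR",440,513,.04)):
    w=plane("top",cp(u,v),z);print(nm,w,loc(w))
im=cv2.imread("pics/top0.png")
p1=np.array([.6285,.0882]);y=-.0423;yd=np.array([-np.sin(y),np.cos(y)])
S=4;x0,y0=180,175
a=cv2.resize(im[y0:y0+150,x0:x0+190],None,fx=S,fy=S,interpolation=cv2.INTER_CUBIC)
def dot(X,col): 
    u=((proj("top",np.array([X]))[0]-(x0,y0)+.5)*S).astype(int);cv2.circle(a,tuple(int(k) for k in u),3,col,-1)
for z in(.043,.087): dot(np.r_[p1+.115*yd,z],(0,0,255))
for k in(-1,0,1): dot(np.r_[p1+k*.052*yd,.04],(0,0,255))
for t in(0,.05): dot(np.r_[p1+(-.15+.0+.0-t+.02)*yd,.03],(255,0,0))
def wire(parts,p,col):
    c,s=np.cos(p[3]),np.sin(p[3]);R=np.array([[c,-s,0],[s,c,0],[0,0,1]])
    for b in parts:
        uv=((proj("top",b@R.T+p[:3])-(x0,y0)+.5)*S).astype(np.int32);cv2.polylines(a,[cv2.convexHull(uv)],True,col,1)
wire(PLATE,[.5172,.1363,0,.138],(0,255,0));wire(PLATE,[.4427,.0782,0,.467],(0,255,0));wire(DRIVER,[.492,.2365,.012,1.48],(0,255,255))
cv2.imwrite("pics/car0.png",a)
```

```text
nL [ 0.4847 -0.2097] [0.0608 0.0397]
nR [ 0.4945 -0.2892] [ 0.0614 -0.0405]
wL [ 0.3785 -0.2219] [-0.0461  0.0397]
wR [ 0.3883 -0.3015] [-0.0456 -0.0404]
eL [ 0.3495 -0.2263] [-0.0755  0.0387]
eR [ 0.3589 -0.3059] [-0.0753 -0.0414]
```

View pics/car0.png

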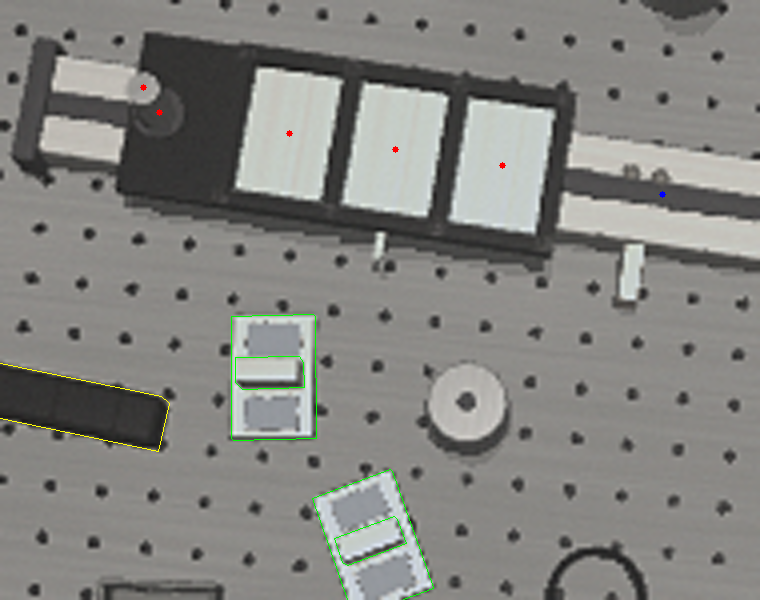

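```bash
cat >> h.py <<'E'
from scipy.spatial.transform import Rotation as Ro
def plan(*wps):
    """waypoints (x,y,ztip,yaw of tool y); prints shift cm/turn from the current commanded pose per waypoint, chained"""
    s=telemetry.read_state();p=np.array(s["tcp_pos"]);R=Ro.from_rotvec(s["ee_rot"]).as_matrix()
    print("t",round(s["time_s"],1),"tip",np.round(p+R[:,2]*.199,4),"yaw_y",round(np.arctan2(R[1,1],R[0,1]),4),"tilt",np.round(R[:2,2],4),"F",np.round(s["wrist_force"],1),"open",round(s["opening"],4),"grip",round(s["grasp_force"],1))
    for x,y,z,a in wps:
        a0=np.arctan2(R[1,1],R[0,1]);a=a0+(a-a0+np.pi/2)%np.pi-np.pi/2
        yv=np.array([np.cos(a),np.sin(a),0]);T=np.c_[np.cross(yv,[0,0,-1]),yv,[0,0,-1]]
        t=np.array([x,y,z+.199]);q6=np.degrees(np.arctan2(y,x)-a)
        print("shift cm",np.round(R.T@(t-p)*100,2).tolist(),"turn",np.round(Ro.from_matrix(R.T@T).as_rotvec(),3).tolist(),"q6deg",round((q6+180)%360-180))
        p,R=t,T
E
python3 -c "
from h import *
plan((.6334,.2031,.15,-.0423),(.6334,.2031,.052,-.0423))"
```

```text
t 3.1 tip [0.2908 0.5814 0.2057] yaw_y 1.107 tilt [0. 0.] F [-0.9  0.7 -0. ] open 0.0937 grip 0.0
shift cm [-47.56, -18.5, 5.57] turn [0.0, 0.0, 1.149] q6deg 20
shift cm [0.0, 0.0, 9.8] turn [0.0, 0.0, 0.0] q6deg 20
```

```bash
python3 -m creep '[[[-47.56,-18.5,5.57],[0,0,1.149],0],[[-47.56,-18.5,5.57],[0,0,1.149],0],[[-47.56,-18.5,5.57],[0,0,1.149],0],[[-47.56,-18.5,5.57],[0,0,1.149],0],[[-47.56,-18.5,5.57],[0,0,1.149],0],[[-47.56,-18.5,5.57],[0,0,1.149],0],[[-47.56,-18.5,5.57],[0,0,1.149],0],[[-47.56,-18.5,5.57],[0,0,1.149],0]]' 30
python3 - <<'E'
from h import *
plan((.6334,.2031,.15,-.0423),(.6334,.2031,.053,-.0423))
im=optics.capture("top");S=4
a=cv2.resize(im[150:300,180:370,::-1],None,fx=S,fy=S,interpolation=cv2.INTER_CUBIC)
s=telemetry.read_state();R=Ro.from_rotvec(s["ee_rot"]).as_matrix();p=np.array(s["tcp_pos"])
for d in(-1,1):
    X=p+R@[0,d*s["opening"]/2,.199];u=((proj("top",X[None])[0]-(180,150)+.5)*S).astype(int);cv2.circle(a,tuple(map(int,u)),3,(0,0,255),-1)
cv2.imwrite("pics/grip.png",a)
E
```

```text
time_s: 4.15
tcp_pos: [0.6257, 0.2113, 0.3505]
ee_rot: [2.268, 2.174, 0.001]
wrist_force: [-0.6, 0.9, 0.6]
opening: 0.047
grasp_force: 0.0
t 4.2 tip [0.6258 0.2113 0.1515] yaw_y -0.0423 tilt [0.0006 0.0002] F [-0.6  0.9  0.6] open 0.047 grip 0.0
shift cm [-0.78, 0.81, 0.15] turn [0.001, -0.0, 0.0] q6deg 20
shift cm [0.0, 0.0, 9.7] turn [0.0, 0.0, 0.0] q6deg 20
```

View pics/grip.png

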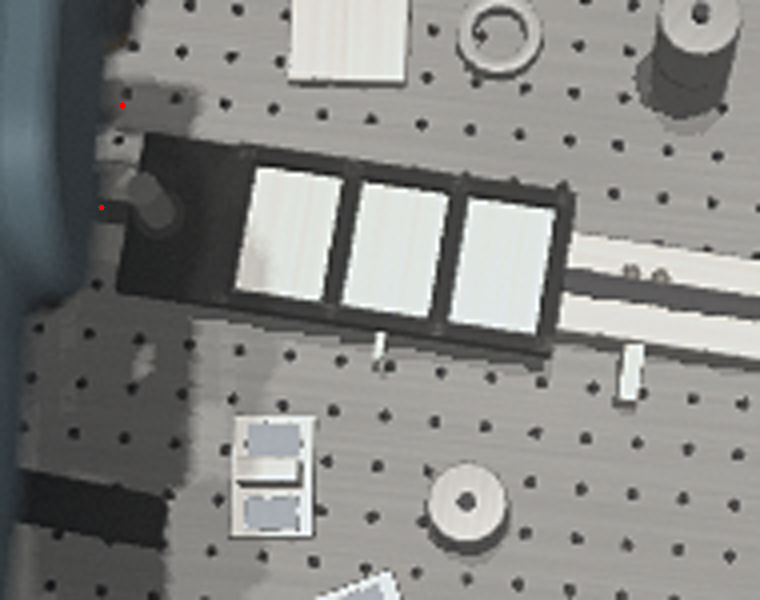

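```bash
python3 -m creep '[[[0,0,0],[0,0,0],0],[[0,0,0],[0,0,0],0],[[0,0,0],[0,0,0],0],[[0,0,0],[0,0,0],0],[[0,0,0],[0,0,0],0],[[0,0,0],[0,0,0],0],[[0,0,0],[0,0,0],0],[[0,0,0],[0,0,0],0]]' >/dev/null
python3 -c "
from h import *
plan((.6334,.2031,.15,-.0423),(.6334,.2031,.053,-.0423))"
```

```text
t 5.2 tip [0.6245 0.2129 0.1514] yaw_y -0.0421 tilt [ 0. -0.] F [-0.4 -0.4  0.4] open 0.047 grip 0.0
shift cm [-0.94, 0.93, 0.14] turn [0.0, 0.0, 0.0] q6deg 20
shift cm [0.0, 0.0, 9.7] turn [0.0, 0.0, 0.0] q6deg 20
```

```bash
python3 -m creep '[[[-0.94,0.93,0.14],[0,0,0],0],[[-0.94,0.93,0.14],[0,0,0],0],[[-0.94,0.93,2.5],[0,0,0],0],[[-0.94,0.93,5],[0,0,0],0],[[-0.94,0.93,7.5],[0,0,0],0],[[-0.94,0.93,9.84],[0,0,0],0],[[-0.94,0.93,9.84],[0,0,0],0],[[-0.94,0.93,9.84],[0,0,0],0]]'
python3 -m creep '[[[0,0,0],[0,0,0],-1],[[0,0,0],[0,0,0],-1],[[0,0,0],[0,0,0],-1],[[0,0,0],[0,0,0],-1],[[0,0,0],[0,0,0],-1],[[0,0,0],[0,0,0],-1],[[0,0,0],[0,0,0],-1],[[0,0,0],[0,0,0],-1]]' 30
python3 -c "
from h import *
plan()"
```

```text
time_s: 6.2
tcp_pos: [0.6338, 0.2032, 0.2531]
ee_rot: [2.267, 2.174, 0.002]
wrist_force: [-0.3, 0.0, -0.2]
opening: 0.047
grasp_force: 0.0
time_s: 7.2
tcp_pos: [0.634, 0.2031, 0.2524]
ee_rot: [2.267, 2.173, 0.003]
wrist_force: [5.7, 0.0, -1.7]
opening: 0.0157
grasp_force: 30.0
t 7.2 tip [0.6345 0.2031 0.0534] yaw_y -0.0422 tilt [0.0028 0.0003] F [ 5.7  0.  -1.7] open 0.0157 grip 30.0
```

```bash
python3 -m creep '[[[-1,0.05,0],[0,0,0],-1],[[-3,0.1,0],[0,0,0],-1],[[-5,0.1,0],[0,0,0],-1],[[-7,0.1,0],[0,0,0],-1],[[-9,0.1,0],[0,0,0],-1],[[-11,0.1,0],[0,0,0],-1],[[-12,0.1,0],[0,0,0],-1],[[-12,0.1,0],[0,0,0],-1]]' 30
python3 - <<'E'
from h import *
plan()
im=optics.capture("top");S=5
a=cv2.resize(im[180:280,210:370,::-1],None,fx=S,fy=S,interpolation=cv2.INTER_CUBIC)
cv2.imwrite("pics/load.png",a)
E
```

```text
time_s: 8.2
tcp_pos: [0.6293, 0.0816, 0.2524]
ee_rot: [2.269, 2.173, -0.001]
wrist_force: [-0.4, 0.1, 6.1]
opening: 0.0153
grasp_force: 30.0
t 8.2 tip [0.6293 0.0815 0.0534] yaw_y -0.0431 tilt [-0.0004 -0.0008] F [-0.4  0.1  6.1] open 0.0153 grip 30.0
```

View pics/load.png

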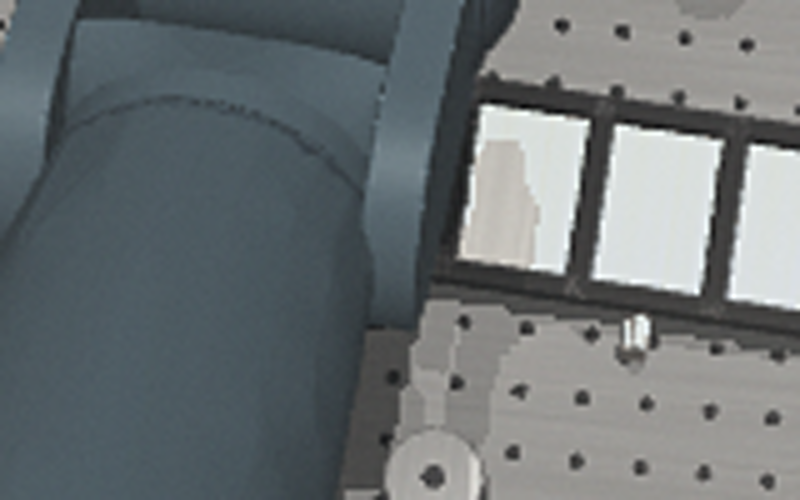

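```bash
for i in 1 2; do python3 -m creep '[[[-0.1,0,0],[0,0,0],-1],[[-0.1,0,0],[0,0,0],-1],[[-0.1,0,0],[0,0,0],-1],[[-0.1,0,0],[0,0,0],-1],[[-0.1,0,0],[0,0,0],-1],[[-0.1,0,0],[0,0,0],-1],[[-0.1,0,0],[0,0,0],-1],[[-0.1,0,0],[0,0,0],-1]]' 30 | grep -E "tcp|force"; done
python3 -m creep '[[[0.1,0,0],[0,0,0],-1],[[0.2,0,0],[0,0,0],-1],[[0.3,0,0],[0,0,0],-1],[[0.3,0,0],[0,0,0],-1],[[0.3,0,0],[0,0,0],-1],[[0.3,0,0],[0,0,0],-1],[[0.3,0,0],[0,0,0],-1],[[0.3,0,0],[0,0,0],-1]]' 30 | grep -E "tcp|force"
```

```text
tcp_pos: [0.6293, 0.0814, 0.2524]
wrist_force: [-0.2, -0.0, 4.8]
grasp_force: 30.0
tcp_pos: [0.6292, 0.0809, 0.2524]
wrist_force: [-0.4, 2.0, 4.8]
grasp_force: 30.0
tcp_pos: [0.6294, 0.0835, 0.2524]
wrist_force: [-0.2, 0.2, 5.2]
grasp_force: 30.0
```

```bash
python3 -m creep '[[[0,0,0],[0,0,0],-0.2],[[0,0,0],[0,0,0],0],[[0,0,0],[0,0,0],0],[[0,0,0],[0,0,0],0],[[0,0,-3],[0,0,0],0],[[0,0,-6],[0,0,0],0],[[0,0,-10],[0,0,0],0],[[0,0,-10],[0,0,0],0]]' | grep force
python3 -c "
from h import *
plan((.30,.48,.2,.9))"
```

```text
wrist_force: [-0.2, -0.4, 0.1]
grasp_force: 0.0
t 12.2 tip [0.6318 0.0842 0.1571] yaw_y -0.0418 tilt [ 0.0075 -0.0004] F [-0.2 -0.4  0.1] open 0.0468 grip 0.0
shift cm [38.16, -34.63, -4.56] turn [0.007, 0.004, -0.942] q6deg 6
```

```bash
python3 -m creep '[[[38,-35,-5],[0,0,-0.94],0],[[38,-35,-5],[0,0,-0.94],0],[[38,-35,-5],[0,0,-0.94],0],[[38,-35,-5],[0,0,-0.94],0],[[38,-35,-5],[0,0,-0.94],0],[[38,-35,-5],[0,0,-0.94],0],[[38,-35,-5],[0,0,-0.94],0],[[38,-35,-5],[0,0,-0.94],0]]' | grep tcp
cat >> h.py <<'E'
def pockets(im,lo=180,hi=275,l=190,r=450):
    g=cv2.cvtColor(im,cv2.COLOR_RGB2GRAY);m=np.zeros_like(g);m[lo:hi,l:r]=g[lo:hi,l:r]>190
    for c in cv2.findContours(m,0,2)[0]:
        if cv2.contourArea(c)<350: continue
        q=cv2.minAreaRect(np.float32([plane("top",p[0],.04) for p in c])*1000);print("white",np.round(q[0],1),np.round(q[1],1),round(q[2],2))
def measure(t,parts,z):
    out=[]
    for d in models.silhouettes(t,"top"):
        A=d["pixels"].sum()
        if d["score"]<.4 or not 350<A<1400: continue
        ys,xs=np.nonzero(d["pixels"]);w=np.array([plane("top",uv,z) for uv in zip(xs,ys)]);mu=w.mean(0)
        a=np.linalg.eigh(np.cov(w.T))[1][:,1]
        if t[0]=="d":
            k=(w-mu)@a; a=a if k.max()>-k.min() else -a; mu=mu-.02*a
        best=min((fit(parts,{"top":d["pixels"]},np.r_[mu,z,np.arctan2(a[1],a[0])+o]) for o in((0,np.pi) if t[0]=="d" else (0,))),key=lambda k:k[1])
        print(t,round(d["score"],2),"xyz yaw",np.round(best[0],4),"cost",round(best[1],3));out.append(best[0])
    return out
E
python3 - <<'E'
from h import *
im=optics.capture("top");cv2.imwrite("pics/a1.png",im[:,:,::-1]);pockets(im);measure("plate0",PLATE,0);plan()
E
```

```text
tcp_pos: [0.3061, 0.4652, 0.3988]
white [621.3 -83.8] [40.4 60.1] 87.43
white [614.6 175.2] [151.4  16.5] 87.54
white [623.5 -31.8] [40.4 60.3] 87.62
white [625.7  20.2] [40.4 60.2] 87.74
white [644.1 162.9] [129.4  16. ] 87.61
plate0 0.98 xyz yaw [ 0.4457  0.0819 -0.0454 -2.6822] cost 0.049
plate0 0.85 xyz yaw [ 5.1690e-01  1.3600e-01  1.0000e-03 -3.0011e+00] cost 0.032
t 13.3 tip [0.3038 0.4671 0.2004] yaw_y 0.9049 tilt [-0.0015  0.0002] F [ 0.6 -0.9  0.4] open 0.047 grip 0.0
```

```bash
sed -i 's/v=0$/v=((p[2]-p0[2])\/.004)**2*.02/' h.py; grep -n "\.004)\*\*2" h.py; python3 -c "
from h import *
plan((.518,.1357,.1,.139),(.518,.1357,.0115,.139))"
```

```text
43:        p=np.array(p0)+q*[.001,.001,.001,.02];v=((p[2]-p0[2])/.004)**2*.02
t 13.3 tip [0.3038 0.4671 0.2004] yaw_y 0.9049 tilt [-0.0015  0.0002] F [ 0.6 -0.9  0.4] open 0.047 grip 0.0
shift cm [-37.3, -12.84, 10.0] turn [-0.001, -0.001, 0.766] q6deg 7
shift cm [0.0, 0.0, 8.85] turn [0.0, 0.0, 0.0] q6deg 7
```

```bash
python3 -m creep '[[[-37.3,-12.84,10],[0,0,0.766],0],[[-37.3,-12.84,10],[0,0,0.766],0],[[-37.3,-12.84,10],[0,0,0.766],0],[[-37.3,-12.84,10],[0,0,0.766],0],[[-37.3,-12.84,10],[0,0,0.766],0],[[-37.3,-12.84,10],[0,0,0.766],0],[[-37.3,-12.84,10],[0,0,0.766],0],[[-37.3,-12.84,10],[0,0,0.766],0]]' >/dev/null;  python3 -m creep '[[[0,0,0],[0,0,0],0],[[0,0,0],[0,0,0],0],[[0,0,0],[0,0,0],0],[[0,0,0],[0,0,0],0],[[0,0,0],[0,0,0],0],[[0,0,0],[0,0,0],0],[[0,0,0],[0,0,0],0],[[0,0,0],[0,0,0],0]]' >/dev/null; python3 -c "
from h import *
plan((.518,.1357,.1,.139),(.518,.1357,.0115,.139))"
```

```text
t 15.3 tip [0.5196 0.1313 0.1011] yaw_y 0.1319 tilt [-0.0001  0.    ] F [-0.2 -0.2 -0.7] open 0.0468 grip 0.0
shift cm [0.46, -0.1, 0.11] turn [-0.0, -0.0, -0.007] q6deg 7
shift cm [0.0, 0.0, 8.85] turn [0.0, 0.0, 0.0] q6deg 7
```

```bash
python3 -m creep '[[[0.46,-0.1,2],[0,0,-0.007],0],[[0.46,-0.1,5],[0,0,-0.007],0],[[0.46,-0.1,7.5],[0,0,-0.007],0],[[0.46,-0.1,8.5],[0,0,-0.007],0],[[0.46,-0.1,8.9],[0,0,-0.007],0],[[0.46,-0.1,8.9],[0,0,-0.007],0],[[0.46,-0.1,8.9],[0,0,-0.007],-1],[[0.46,-0.1,8.9],[0,0,-0.007],-1]]' 25 |grep -E "tcp|force"
python3 -m creep '[[[0,0,0],[0,0,0],-1],[[0,0,0],[0,0,0],-1],[[0,0,0],[0,0,0],-1],[[0,0,0],[0,0,0],-1],[[0,0,0],[0,0,0],-1],[[0,0,0],[0,0,0],-1],[[0,0,0],[0,0,0],-1],[[0,0,0],[0,0,0],-1]]' 25
python3 -c "
from h import *
plan()"
```

```text
tcp_pos: [0.5183, 0.1357, 0.2119]
wrist_force: [-0.2, -0.7, -0.4]
grasp_force: 0.0
time_s: 17.35
tcp_pos: [0.5181, 0.1357, 0.2113]
ee_rot: [2.062, 2.37, 0.0]
wrist_force: [-0.2, 0.1, 3.0]
opening: 0.0114
grasp_force: 25.0
t 17.4 tip [0.5181 0.1357 0.0123] yaw_y 0.139 tilt [0.0002 0.    ] F [-0.2  0.1  3. ] open 0.0114 grip 25.0
```

```bash
python3 -m creep '[[[0,0,-1],[0,0,0],-1],[[0,0,-4],[0,0,0],-1],[[0,0,-7],[0,0,0],-1],[[0,0,-10],[0,0,0],-1],[[0,0,-12],[0,0,0],-1],[[0,0,-12],[0,0,0],-1],[[0,0,-12],[0,0,0],-1],[[0,0,-12],[0,0,0],-1]]' |grep -E "open|force"
python3 -c "
from h import *
plan((.6267,.0197,.13,-.042),(.6267,.0197,.0535,-.042))"
```

```text
wrist_force: [-0.6, -0.2, -1.3]
opening: 0.0117
grasp_force: 24.9
t 18.4 tip [0.517  0.1356 0.1307] yaw_y 0.139 tilt [-0.0027 -0.0001] F [-0.6 -0.2 -1.3] open 0.0117 grip 24.9
shift cm [-13.0, 9.21, 0.05] turn [-0.003, 0.0, 0.181] q6deg 4
shift cm [0.0, 0.0, 7.65] turn [0.0, 0.0, 0.0] q6deg 4
```

```bash
python3 -m creep '[[[-2,1.4,0],[0,0,0.03],-1],[[-5,3.5,0],[0,0,0.08],-1],[[-8,5.7,0],[0,0,0.12],-1],[[-11,7.8,0],[0,0,0.16],-1],[[-13,9.2,0],[0,0,0.181],-1],[[-13,9.2,0],[0,0,0.181],-1],[[-13,9.2,0],[0,0,0.181],-1],[[-13,9.2,0],[0,0,0.181],-1]]' |grep -E "open|force"
python3 - <<'E'
from h import *
plan((.6267,.0197,.13,-.042),(.6267,.0197,.0535,-.042))
a=[]
for n,(l,t) in(("top",(290,190)),("scene",(300,200))):
    im=optics.capture(n);a.append(cv2.resize(im[t:t+100,l:l+100,::-1],None,fx=4,fy=4,interpolation=cv2.INTER_CUBIC))
cv2.imwrite("pics/held.png",np.hstack(a))
E
```

```text
wrist_force: [0.2, -0.3, -1.1]
opening: 0.0117
grasp_force: 24.9
t 19.4 tip [0.6265 0.0203 0.1319] yaw_y -0.0412 tilt [-0.0006  0.0002] F [ 0.2 -0.3 -1.1] open 0.0117 grip 24.9
shift cm [-0.06, 0.01, 0.19] turn [-0.001, -0.0, 0.001] q6deg 4
shift cm [0.0, 0.0, 7.65] turn [0.0, 0.0, 0.0] q6deg 4
```

View pics/held.png

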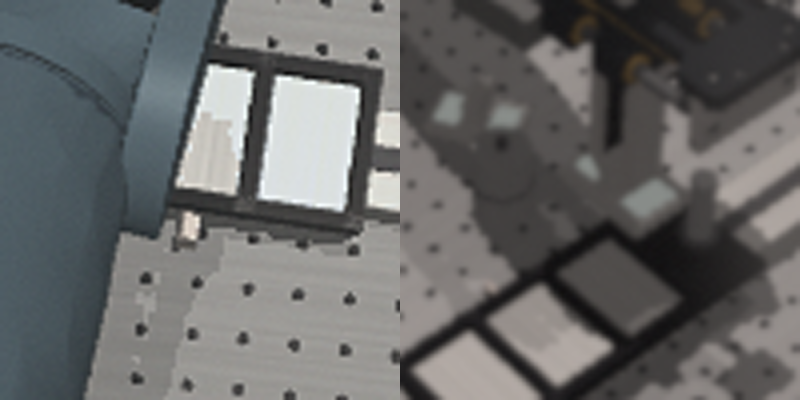

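```bash
python3 -m creep '[[[-0.06,0,2],[0,0,0],-1],[[-0.06,0,4],[0,0,0],-1],[[-0.06,0,6],[0,0,0],-1],[[-0.06,0,6.8],[0,0,0],-1],[[-0.06,0,7.2],[0,0,0],-1],[[-0.06,0,7.5],[0,0,0],-1],[[-0.06,0,7.8],[0,0,0],-1],[[-0.06,0,7.8],[0,0,0],-1]]' |grep -E "open|force"
python3 -c "
from h import *
plan((.6267,.0197,.0525,-.042))"
```

```text
wrist_force: [0.1, 0.6, -1.9]
opening: 0.0116
grasp_force: 24.9
t 20.4 tip [0.6272 0.0191 0.0543] yaw_y -0.042 tilt [ 0.0003 -0.    ] F [ 0.1  0.6 -1.9] open 0.0116 grip 24.9
shift cm [0.06, -0.04, 0.18] turn [0.0, 0.0, 0.0] q6deg 4
```

```bash
python3 -m creep '[[[0.05,-0.04,0.1],[0,0,0],-1],[[0.05,-0.04,0.15],[0,0,0],-1],[[0.05,-0.04,0.15],[0,0,0],-1],[[0.05,-0.04,0.15],[0,0,0],-0.9],[[0.05,-0.04,0.15],[0,0,0],-0.7],[[0.05,-0.04,0.15],[0,0,0],-0.5],[[0.05,-0.04,0.15],[0,0,0],-0.2],[[0.05,-0.04,0.15],[0,0,0],0]]' |grep -E "tcp|open|force"
python3 -m creep '[[[0,0,-2],[0,0,0],0],[[0,0,-5],[0,0,0],0],[[0,0,-9],[0,0,0],0],[[0,0,-13],[0,0,0],0],[[10,-10,-14],[0,0,-0.4],0],[[20,-20,-14],[0,0,-0.8],0],[[35,-32,-14],[0,0,-0.8],0],[[35,-32,-14],[0,0,-0.8],0]]' |grep -E "tcp|open|force"
python3 - <<'E'
from h import *
im=optics.capture("top");cv2.imwrite("pics/a2.png",im[:,:,::-1]);pockets(im,l=300);measure("plate0",PLATE,0);plan((.30,.48,.2,.9))
E
```

```text
tcp_pos: [0.6267, 0.0196, 0.2517]
wrist_force: [-0.9, 0.2, -0.2]
opening: 0.0401
grasp_force: 0.0
tcp_pos: [0.4619, 0.2097, 0.3909]
wrist_force: [0.7, 1.3, 0.5]
opening: 0.0469
grasp_force: 0.0
white [621.1 -83.7] [40.4 60.5] 87.35
white [623.2 -31.7] [40.4 60.8] 87.41
white [627.3  20.8] [39.2 58.6] 87.96
plate0 0.92 xyz yaw [ 6.3490e-01  2.2300e-02  3.0000e-04 -3.1928e+00] cost 0.064
plate0 0.76 xyz yaw [ 4.4280e-01  7.8300e-02 -2.0000e-04 -2.6812e+00] cost 0.054
t 22.6 tip [0.4604 0.212  0.1916] yaw_y 0.7162 tilt [0.0011 0.0013] F [-0.1 -0.3  0.4] open 0.047 grip 0.0
shift cm [30.75, 5.53, -0.83] turn [0.002, -0.0, -0.184] q6deg 6
```

```bash
python3 -m creep '[[[0,0,0],[0,0,0],0],[[0,0,0],[0,0,0],0],[[0,0,0],[0,0,0],0],[[0,0,0],[0,0,0],0],[[0,0,0],[0,0,0],0],[[0,0,0],[0,0,0],0],[[0,0,0],[0,0,0],0],[[0,0,0],[0,0,0],0]]' >/dev/null; python3 -c "
from h import *
plan((.4438,.078,.1,.461),(.4438,.078,.0115,.461))"
```

```text
t 23.6 tip [0.4633 0.2085 0.1901] yaw_y 0.7081 tilt [-0.  0.] F [ 0.3  0.1 -0.1] open 0.0473 grip 0.0
shift cm [-8.64, -9.97, 9.01] turn [-0.0, -0.0, 0.247] q6deg -16
shift cm [0.0, 0.0, 8.85] turn [0.0, 0.0, 0.0] q6deg -16
```

```bash
python3 -m creep '[[[-2,-2.5,2.5],[0,0,0.06],0],[[-5,-6,5],[0,0,0.15],0],[[-8.64,-9.97,9],[0,0,0.247],0],[[-8.64,-9.97,9],[0,0,0.247],0],[[-8.64,-9.97,9],[0,0,0.247],0],[[-8.64,-9.97,9],[0,0,0.247],0],[[-8.64,-9.97,9],[0,0,0.247],0],[[-8.64,-9.97,9],[0,0,0.247],0]]' >/dev/null;  python3 -c "
from h import *
plan((.4438,.078,.1,.461),(.4438,.078,.0115,.461))"
```

```text
t 24.6 tip [0.4442 0.0786 0.1006] yaw_y 0.4623 tilt [ 0.001  -0.0001] F [-0.2 -0.3  1.3] open 0.0469 grip 0.0
shift cm [-0.04, -0.04, 0.06] turn [0.001, 0.0, 0.001] q6deg -16
shift cm [0.0, 0.0, 8.85] turn [0.0, 0.0, -0.0] q6deg -16
```

```bash
python3 -m creep '[[[0,0,2],[0,0,0],0],[[0,0,5],[0,0,0],0],[[0,0,7.5],[0,0,0],0],[[0,0,8.5],[0,0,0],0],[[0,0,8.85],[0,0,0],0],[[0,0,8.85],[0,0,0],0],[[0,0,8.85],[0,0,0],-1],[[0,0,8.85],[0,0,0],-1]]' 25 |grep -E "tcp|force"
python3 -m creep '[[[0,0,0],[0,0,0],-1],[[0,0,0],[0,0,0],-1],[[0,0,0],[0,0,0],-1],[[0,0,0],[0,0,0],-1],[[0,0,0],[0,0,0],-1],[[0,0,0],[0,0,0],-1],[[0,0,0],[0,0,0],-1],[[0,0,0],[0,0,0],-1]]' 25 |grep -E "tcp|force|open"
python3 -m creep '[[[0,0,-1],[0,0,0],-1],[[0,0,-4],[0,0,0],-1],[[0,0,-7],[0,0,0],-1],[[0,0,-10],[0,0,0],-1],[[0,0,-12],[0,0,0],-1],[[0,0,-12],[0,0,0],-1],[[0,0,-12],[0,0,0],-1],[[0,0,-12],[0,0,0],-1]]' |grep -E "open|force"
python3 -c "
from h import *
plan((.6245,-.0322,.13,-.042),(.6245,-.0322,.0525,-.042))"
```

```text
tcp_pos: [0.4441, 0.078, 0.2112]
wrist_force: [1.1, -0.8, 0.1]
grasp_force: 0.0
tcp_pos: [0.4439, 0.078, 0.2108]
wrist_force: [-1.0, 0.0, 3.4]
opening: 0.0119
grasp_force: 25.0
wrist_force: [-0.2, 0.2, -1.0]
opening: 0.0117
grasp_force: 25.0
t 27.6 tip [0.4429 0.0781 0.1303] yaw_y 0.461 tilt [-0.0025  0.0002] F [-0.2  0.2 -1. ] open 0.0117 grip 25.0
shift cm [-17.93, 11.32, -0.02] turn [-0.002, -0.001, 0.503] q6deg -1
shift cm [0.0, 0.0, 7.75] turn [0.0, 0.0, 0.0] q6deg -1
```

```bash
python3 -m creep '[[[-2,1.3,0],[0,0,0.06],-1],[[-6,3.8,0],[0,0,0.17],-1],[[-10,6.3,0],[0,0,0.28],-1],[[-14,8.8,0],[0,0,0.39],-1],[[-17,10.8,0],[0,0,0.48],-1],[[-17.93,11.32,0],[0,0,0.503],-1],[[-17.93,11.32,0],[0,0,0.503],-1],[[-17.93,11.32,0],[0,0,0.503],-1]]' |grep -E "open|force"
python3 - <<'E'
from h import *
plan((.6245,-.0322,.0535,-.042))
im=optics.capture("top");pockets(im,l=300);S=5
cv2.imwrite("pics/h2.png",cv2.resize(im[180:280,280:400,::-1],None,fx=5,fy=5))
E
```

```text
wrist_force: [-0.7, 0.2, -2.0]
opening: 0.0122
grasp_force: 25.0
t 28.6 tip [ 0.6238 -0.0313  0.1311] yaw_y -0.0407 tilt [-0.0014  0.0005] F [-0.7  0.2 -2. ] open 0.0122 grip 25.0
shift cm [-0.08, 0.06, 7.76] turn [-0.001, -0.0, 0.001] q6deg -1
```

```bash
python3 -m creep '[[[0,0,2],[0,0,0],-1],[[0,0,4],[0,0,0],-1],[[0,0,6],[0,0,0],-1],[[0,0,6.8],[0,0,0],-1],[[0,0,7.2],[0,0,0],-1],[[0,0,7.5],[0,0,0],-1],[[0,0,7.7],[0,0,0],-1],[[0,0,7.7],[0,0,0],-1]]' |grep -E "open|force"
python3 -c "
from h import *
plan((.6245,-.0322,.052,-.042))"
```

```text
wrist_force: [-0.4, 0.5, -1.5]
opening: 0.012
grasp_force: 25.0
t 29.6 tip [ 0.6252 -0.0323  0.0549] yaw_y -0.042 tilt [ 0.0005 -0.0001] F [-0.4  0.5 -1.5] open 0.012 grip 25.0
shift cm [0.0, -0.06, 0.29] turn [0.001, 0.0, 0.0] q6deg -1
```

```bash
python3 -m creep '[[[0,-0.05,0.1],[0,0,0],-1],[[0,-0.05,0.2],[0,0,0],-1],[[0,-0.05,0.25],[0,0,0],-1],[[0,-0.05,0.25],[0,0,0],-0.9],[[0,-0.05,0.25],[0,0,0],-0.7],[[0,-0.05,0.25],[0,0,0],-0.5],[[0,-0.05,0.25],[0,0,0],-0.2],[[0,-0.05,0.25],[0,0,0],0]]' |grep -E "tcp|open|force"
python3 -m creep '[[[0,0,-2],[0,0,0],0],[[0,0,-5],[0,0,0],0],[[0,0,-9],[0,0,0],0],[[0,0,-13],[0,0,0],0],[[10,-10,-14],[0,0,-0.4],0],[[20,-20,-14],[0,0,-0.8],0],[[40,-32,-14],[0,0,-0.8],0],[[40,-32,-14],[0,0,-0.8],0]]' >/dev/null
python3 -m creep '[[[0,0,0],[0,0,0],0],[[0,0,0],[0,0,0],0],[[0,0,0],[0,0,0],0],[[0,0,0],[0,0,0],0],[[0,0,0],[0,0,0],0],[[0,0,0],[0,0,0],0],[[0,0,0],[0,0,0],0],[[0,0,0],[0,0,0],0]]' >/dev/null
python3 - <<'E'
from h import *
im=optics.capture("top");cv2.imwrite("pics/a3.png",im[:,:,::-1]);optics.capture("scene");pockets(im,l=300);measure("plate0",PLATE,.04)
h=[np.array(d["xy"]) for n in("top","scene") for d in models.pinpoint("handle_top",n)[:1]]
if len(h)==2: print("handle",tri(h[1],h[0]))
plan((.6293,.082,.15,-.042),(.6293,.082,.053,-.042))
cv2.imwrite("pics/h3.png",cv2.resize(im[190:280,280:420,::-1],None,fx=5,fy=5,interpolation=cv2.INTER_CUBIC))
E
```

```text
tcp_pos: [0.6245, -0.0322, 0.2512]
wrist_force: [0.2, 0.8, -0.2]
opening: 0.04
grasp_force: 0.0
white [621.  -83.7] [40.4 60.7] 87.35
white [625.1 -31.5] [40.7 58.8] 87.99
white [627.3  20.8] [39.2 58.6] 87.96
plate0 0.91 xyz yaw [0.6265 0.0201 0.0399 3.0965] cost 0.051
plate0 0.76 xyz yaw [ 0.6233 -0.032   0.0394  3.108 ] cost 0.06
handle (array([0.63014158, 0.0863277 , 0.09196004]), np.float64(2.6173238513342434))
t 32.9 tip [0.4697 0.1631 0.1894] yaw_y 0.7081 tilt [0.0001 0.    ] F [-0.8  0.  -0.6] open 0.0471 grip 0.0
shift cm [-16.54, 6.85, 3.94] turn [0.0, 0.0, 0.75] q6deg 10
shift cm [0.0, 0.0, 9.7] turn [0.0, 0.0, 0.0] q6deg 10
```

View pics/h3.png

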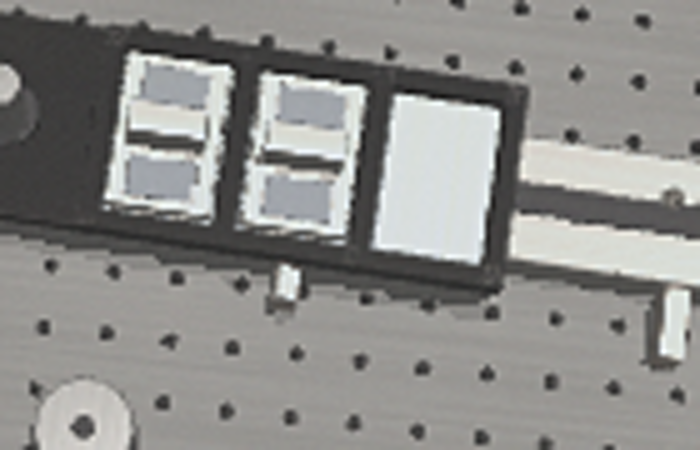

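```bash
python3 -m creep '[[[-4,2,1],[0,0,0.2],0],[[-8,4,2],[0,0,0.4],0],[[-12,5,3],[0,0,0.6],0],[[-16.54,6.85,3.94],[0,0,0.75],0],[[-16.54,6.85,3.94],[0,0,0.75],0],[[-16.54,6.85,3.94],[0,0,0.75],0],[[-16.54,6.85,3.94],[0,0,0.75],0],[[-16.54,6.85,3.94],[0,0,0.75],0]]' >/dev/null
python3 -c "
from h import *
plan((.6293,.0825,.053,-.042))"
```

```text
t 33.9 tip [0.6288 0.0827 0.1506] yaw_y -0.0407 tilt [ 0.0008 -0.    ] F [ 0.5  0.3 -0.6] open 0.0471 grip 0.0
shift cm [-0.01, 0.06, 9.76] turn [0.001, -0.0, 0.001] q6deg 10
```

```bash
python3 -m creep '[[[0,0,2.5],[0,0,0],0],[[0,0,5],[0,0,0],0],[[0,0,7.5],[0,0,0],0],[[0,0,9.7],[0,0,0],0],[[0,0,9.7],[0,0,0],0],[[0,0,9.7],[0,0,0],0],[[0,0,9.7],[0,0,0],-1],[[0,0,9.7],[0,0,0],-1]]' 30 | grep -E "tcp|force"
python3 -m creep '[[[0,0,0],[0,0,0],-1],[[0,0,0],[0,0,0],-1],[[0,0,0],[0,0,0],-1],[[0,0,0],[0,0,0],-1],[[0,0,0],[0,0,0],-1],[[0,0,0],[0,0,0],-1],[[0,0,0],[0,0,0],-1],[[0,0,0],[0,0,0],-1]]' 30 | grep -E "tcp|force|open"
```

```text
tcp_pos: [0.6296, 0.082, 0.253]
wrist_force: [0.5, -0.3, 0.1]
grasp_force: 0.0
tcp_pos: [0.6293, 0.082, 0.2522]
wrist_force: [-3.1, -0.7, 5.3]
opening: 0.0155
grasp_force: 30.0
```

```bash
python3 -m creep '[[[-0.5,0,0],[0,0,0],-1],[[-1.5,0,0],[0,0,0],-1],[[-3,0,0],[0,0,0],-1],[[-4.5,0,0],[0,0,0],-1],[[-6,0,0],[0,0,0],-1],[[-7.5,0,0],[0,0,0],-1],[[-9,0,0],[0,0,0],-1],[[-10,0,0],[0,0,0],-1]]' 30 | grep -E "tcp|force|open"
python3 -c "
from h import *
plan()"
python3 -m creep '[[[-1,0,0],[0,0,0],-1],[[-2.2,0,0],[0,0,0],-1],[[-3.4,0,0],[0,0,0],-1],[[-4.2,0,0],[0,0,0],-1],[[-4.7,0,0],[0,0,0],-1],[[-5,0,0],[0,0,0],-1],[[-5,0,0],[0,0,0],-1],[[-5,0,0],[0,0,0],-1]]' 30 | grep -E "tcp|force|open"
python3 - <<'E'
from h import *
plan()
im=optics.capture("top")
cv2.imwrite("pics/img1.png",cv2.resize(im[190:290,330:490,::-1],None,fx=5,fy=5,interpolation=cv2.INTER_CUBIC))
E
```

```text
tcp_pos: [0.625, -0.0186, 0.2522]
wrist_force: [-3.1, 1.0, 4.3]
opening: 0.0151
grasp_force: 30.0
t 36.9 tip [ 0.625  -0.0185  0.0532] yaw_y -0.0423 tilt [-0.0003  0.0002] F [-3.1  1.   4.3] open 0.0151 grip 30.0
tcp_pos: [0.6229, -0.0682, 0.2522]
wrist_force: [-3.2, -0.0, 6.2]
opening: 0.0153
grasp_force: 30.0
t 37.9 tip [ 0.6228 -0.0683  0.0532] yaw_y -0.042 tilt [-0.0005 -0.0005] F [-3.2 -0.   6.2] open 0.0153 grip 30.0
```

View pics/img1.png

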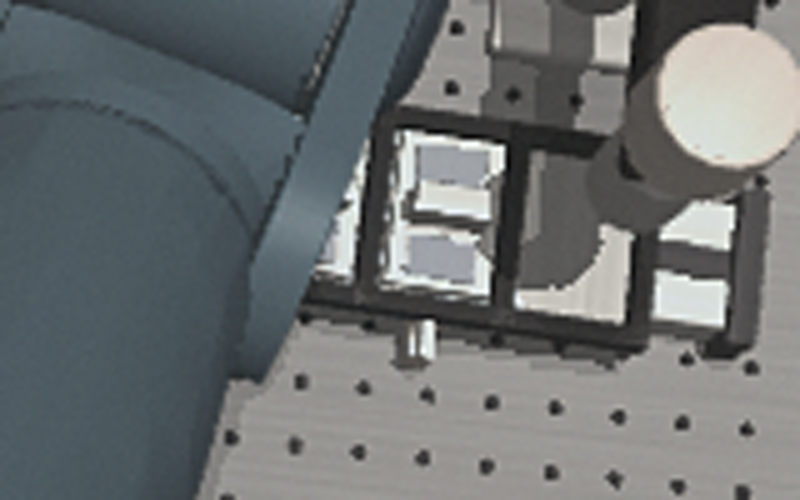

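```bash
python3 -m creep '[[[0,0,0],[0,0,0],-0.2],[[0,0,0],[0,0,0],0],[[0,0,0],[0,0,0],0],[[0,0,0],[0,0,0],0],[[0,0,-3],[0,0,0],0],[[0,0,-6],[0,0,0],0],[[0,0,-11],[0,0,0],0],[[0,0,-15],[0,0,0],0]]' | grep force
python3 -m creep '[[[2,-5,0],[0,0,0],0],[[2,-10,0],[0,0,0],0],[[2,-15,0],[0,0,0],0],[[2,-20,0],[0,0,0],0],[[2,-20,0],[0,0,0],0],[[2,-20,0],[0,0,0],0],[[2,-20,0],[0,0,0],0],[[2,-20,0],[0,0,0],0]]' | grep force
python3 - <<'E'
from h import *
im=optics.capture("top");cv2.imwrite("pics/a4.png",im[:,:,::-1]);optics.capture("scene");D=measure("driver0",DRIVER,.012)
M=models.silhouettes("driver0","scene")
for d in D:   # height from both views
    for k in M:
        ys,xs=np.nonzero(k["pixels"]);u=proj("scene",d[None,:3])[0]
        if k["score"]>.4 and np.hypot(xs.mean()-u[0],ys.mean()-u[1])<25: print("scene",u,xs.mean(),ys.mean())
for d in D:
    a=d[3];g=d[:2]+.01*np.array([np.cos(a),np.sin(a)])+[.001,0];print("grasp");plan((*g,.12,a+np.pi/2),(*g,.005,a+np.pi/2))
E
```

```text
wrist_force: [1.0, -0.6, -0.4]
grasp_force: 0.0
wrist_force: [-0.0, 0.5, -0.2]
grasp_force: 0.0
driver0 0.62 xyz yaw [0.4918 0.2356 0.0116 1.4804] cost 0.085
driver0 0.59 xyz yaw [0.3685 0.3127 0.0115 1.5771] cost 0.21
scene [374.33460655 208.1415762 ] 377.99547511312215 206.51357466063348
scene [361.05628728 175.09722706] 367.1563218390805 171.71954022988507
grasp
t 40.1 tip [ 0.4242 -0.0395  0.2029] yaw_y -0.0419 tilt [-0.0005  0.0001] F [ 0.4 -0.3 -0.4] open 0.0469 grip 0.0
shift cm [28.78, 5.75, 8.29] turn [-0.0, -0.0, 0.049] q6deg 32
shift cm [0.0, 0.0, 11.5] turn [0.0, 0.0, 0.0] q6deg 32
grasp
t 40.1 tip [ 0.4242 -0.0395  0.2029] yaw_y -0.0419 tilt [-0.0005  0.0001] F [ 0.4 -0.3 -0.4] open 0.0469 grip 0.0
shift cm [35.97, -7.0, 8.29] turn [-0.0, -0.0, -0.048] q6deg 41
shift cm [0.0, 0.0, 11.5] turn [0.0, 0.0, 0.0] q6deg 41
```

```bash
python3 -m creep '[[[5,1,1.5],[0,0,0.02],0],[[10,2,3],[0,0,0.04],0],[[15,3,4.5],[0,0,0.049],0],[[20,4,6],[0,0,0.049],0],[[25,5,7.5],[0,0,0.049],0],[[28.78,5.75,8.3],[0,0,0.049],0],[[28.78,5.75,8.3],[0,0,0.049],0],[[28.78,5.75,8.3],[0,0,0.049],0]]' >/dev/null
python3 -c "
from h import *
plan((.4937,.2456,.12,-.0904),(.4937,.2456,.005,-.0904))"
```

```text
t 41.1 tip [0.4935 0.2453 0.1199] yaw_y -0.0909 tilt [-0.0004 -0.0004] F [-0.5  0.1 -0.1] open 0.0469 grip 0.0
shift cm [0.03, 0.01, -0.01] turn [-0.0, 0.0, -0.0] q6deg 32
shift cm [0.0, 0.0, 11.5] turn [0.0, 0.0, 0.0] q6deg 32
```

```bash
python3 -m creep '[[[0,0,2],[0,0,0],0],[[0,0,5],[0,0,0],0],[[0,0,8],[0,0,0],0],[[0,0,10],[0,0,0],0],[[0,0,11],[0,0,0],0],[[0,0,11.5],[0,0,0],0],[[0,0,11.5],[0,0,0],0],[[0,0,11.5],[0,0,0],-1]]' 35 |grep -E "tcp|force"
python3 -m creep '[[[0,0,0],[0,0,0],-1],[[0,0,0],[0,0,0],-1],[[0,0,0],[0,0,0],-1],[[0,0,0],[0,0,0],-1],[[0,0,0],[0,0,0],-1],[[0,0,0],[0,0,0],-1],[[0,0,0],[0,0,0],-1],[[0,0,0],[0,0,0],-1]]' 35 |grep -E "tcp|force|open"
python3 -c "
from h import *
plan()"
python3 -m creep '[[[0,0,-1],[0,0,0],-1],[[0,0,-4],[0,0,0],-1],[[0,0,-7],[0,0,0],-1],[[0,0,-10],[0,0,0],-1],[[0,0,-12],[0,0,0],-1],[[0,0,-12],[0,0,0],-1],[[0,0,-12],[0,0,0],-1],[[0,0,-12],[0,0,0],-1]]' |grep -E "open|force"
python3 -c "
from h import *
c,s=np.cos(.115),np.sin(.115)
g=np.array([.4241,-.2969])+.01*np.array([c,s])
plan((*g,.13,.115-np.pi/2),(*g,.027,.115-np.pi/2))"
```

```text
tcp_pos: [0.4939, 0.2456, 0.2048]
wrist_force: [-0.4, 0.9, 0.8]
grasp_force: 0.0
tcp_pos: [0.4938, 0.2457, 0.2044]
wrist_force: [-1.4, 0.1, 5.0]
opening: 0.0236
grasp_force: 35.0
t 43.1 tip [0.4939 0.2458 0.0054] yaw_y -0.091 tilt [0.0007 0.0003] F [-1.4  0.1  5. ] open 0.0236 grip 35.0
wrist_force: [0.9, -0.3, -0.6]
opening: 0.0236
grasp_force: 35.0
t 44.1 tip [0.4926 0.2453 0.1235] yaw_y -0.091 tilt [-0.0026 -0.0007] F [ 0.9 -0.3 -0.6] open 0.0236 grip 35.0
shift cm [-54.44, -0.96, -0.6] turn [-0.001, 0.002, 1.365] q6deg 49
shift cm [0.0, 0.0, 10.3] turn [0.0, 0.0, 0.0] q6deg 49
```

```bash
python3 -m creep '[[[-3,0,-1],[0,0,0.08],-1],[[-7,0,-1],[0,0,0.2],-1],[[-12,0,-1],[0,0,0.34],-1],[[-17,0,-1],[0,0,0.48],-1],[[-22,0,-1],[0,0,0.62],-1],[[-26,0,-1],[0,0,0.74],-1],[[-29,-0.5,-1],[0,0,0.84],-1],[[-30,-0.5,-1],[0,0,0.86],-1]]' |grep -E "open|force"
python3 -c "
from h import *
c,s=np.cos(.115),np.sin(.115)
g=np.array([.4241,-.2969])+.01*np.array([c,s])
plan((*g,.13,.115-np.pi/2),(*g,.027,.115-np.pi/2))"
```

```text
wrist_force: [-1.3, -0.3, -1.3]
opening: 0.024
grasp_force: 35.0
t 45.1 tip [ 0.4606 -0.0537  0.1343] yaw_y -0.9533 tilt [-0.0012  0.0006] F [-1.3 -0.3 -1.3] open 0.024 grip 35.0
shift cm [-16.2, 18.17, 0.41] turn [-0.001, 0.001, 0.503] q6deg 49
shift cm [0.0, 0.0, 10.3] turn [0.0, 0.0, 0.0] q6deg 49
```

```bash
python3 -m creep '[[[-1.5,2,0],[0,0,0.05],-1],[[-5,5.5,0],[0,0,0.16],-1],[[-8.5,9.5,0],[0,0,0.27],-1],[[-12,13.5,0],[0,0,0.38],-1],[[-15,17,0],[0,0,0.47],-1],[[-16.2,18.17,0.4],[0,0,0.503],-1],[[-16.2,18.17,0.4],[0,0,0.503],-1],[[-16.2,18.17,0.4],[0,0,0.503],-1]]' |grep -E "open|force"
python3 - <<'E'
from h import *
c,s=np.cos(.115),np.sin(.115)
g=np.array([.4241,-.2969])+.01*np.array([c,s])
plan((*g,.05,.115-np.pi/2),(*g,.027,.115-np.pi/2))
a=[]
for n,(l,t) in(("top",(390,240)),("scene",(140,230))):
    im=optics.capture(n);a.append(cv2.resize(im[t:t+150,l:l+130,::-1],None,fx=3,fy=3,interpolation=cv2.INTER_CUBIC))
cv2.imwrite("pics/d1.png",np.hstack(a))
E
```

```text
wrist_force: [0.6, 0.7, -1.8]
opening: 0.0236
grasp_force: 35.0
t 46.1 tip [ 0.4351 -0.2929  0.1305] yaw_y -1.4516 tilt [-0.0007  0.0013] F [ 0.6  0.7 -1.8] open 0.0236 grip 35.0
shift cm [-0.15, 0.25, 8.05] turn [-0.001, 0.001, 0.004] q6deg 49
shift cm [0.0, 0.0, 2.3] turn [0.0, 0.0, 0.0] q6deg 49
```

View pics/d1.png

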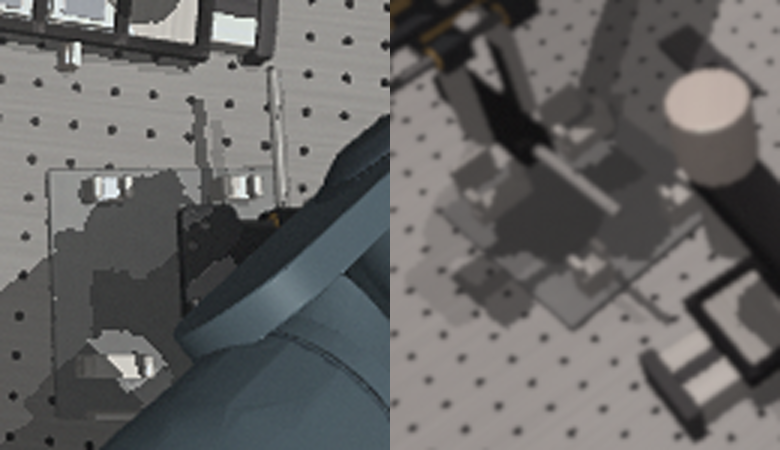

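```bash
python3 -m creep '[[[-0.1,0.2,2],[0,0,0.002],-1],[[-0.1,0.2,4],[0,0,0.002],-1],[[-0.1,0.2,6],[0,0,0.002],-1],[[-0.1,0.2,7],[0,0,0.002],-1],[[-0.1,0.2,7.6],[0,0,0.002],-1],[[-0.1,0.2,7.6],[0,0,0.002],-1],[[-0.1,0.2,7.6],[0,0,0.002],-1],[[-0.1,0.2,7.6],[0,0,0.002],-1]]' |grep -E "open|force"
python3 - <<'E'
from h import *
A=plane("top",(480.7,262.7),.1375);B=plane("top",(484,308),.1375);d=A-B;print(A,B,np.arctan2(d[1],d[0]))
s=np.array([.4351,-.2929]);print("exp tip",s+.12*np.array([np.cos(.119),np.sin(.119)]))
c,s=np.cos(.115),np.sin(.115)
g=np.array([.4241,-.2969])+.01*np.array([c,s])
plan((*g,.05,.115-np.pi/2),(*g,.027,.115-np.pi/2))
im=optics.capture("top")
cv2.imwrite("pics/d2.png",cv2.resize(im[250:400,395:525,::-1],None,fx=4,fy=4,interpolation=cv2.INTER_CUBIC))
E
```

```text
wrist_force: [0.5, -0.2, -1.1]
opening: 0.0239
grasp_force: 35.0
[ 0.55440221 -0.27882032] [ 0.47734712 -0.28864135] 0.12677118638358037
exp tip [ 0.55425134 -0.27865368]
t 47.2 tip [ 0.4345 -0.2971  0.0556] yaw_y -1.456 tilt [ 0.0008 -0.0008] F [ 0.5 -0.2 -1.1] open 0.0239 grip 35.0
shift cm [-0.02, -0.13, 0.56] turn [0.001, -0.001, -0.0] q6deg 49
shift cm [0.0, 0.0, 2.3] turn [0.0, 0.0, 0.0] q6deg 49
```

View pics/d2.png

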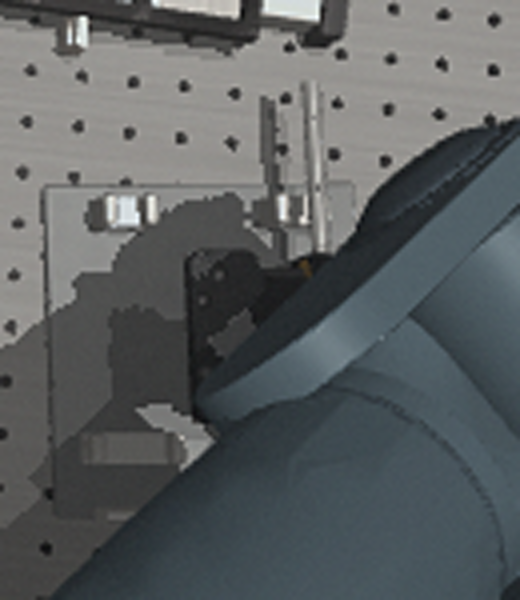

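```bash
python3 -m creep '[[[0,-0.05,0.6],[0,0,0],-1],[[0,-0.05,1.2],[0,0,0],-1],[[0,-0.05,1.8],[0,0,0],-1],[[0,-0.05,2.2],[0,0,0],-1],[[0,-0.05,2.5],[0,0,0],-1],[[0,-0.05,2.7],[0,0,0],-1],[[0,-0.05,2.8],[0,0,0],-1],[[0,-0.05,2.8],[0,0,0],-1]]' |grep -E "open|force"
python3 -c "
from h import *
plan()"
```

```text
wrist_force: [-0.9, 1.5, 3.8]
opening: 0.0234
grasp_force: 35.0
t 48.2 tip [ 0.4342 -0.2964  0.0274] yaw_y -1.4559 tilt [-0.0002  0.    ] F [-0.9  1.5  3.8] open 0.0234 grip 35.0
```

```bash
python3 -m creep '[[[0,0,0],[0,0,0],-0.4],[[0,0,0],[0,0,0],-0.2],[[0,0,0],[0,0,0],0],[[0,0,0],[0,0,0],0],[[0,0,-2],[0,0,0],0],[[0,0,-5],[0,0,0],0],[[0,0,-9],[0,0,0],0],[[0,0,-13],[0,0,0],0]]' | grep force
python3 -c "
from h import *
a=1.577;g=np.array([.3685,.3127])+.01*np.array([np.cos(a),np.sin(a)])+[.0005,0]
plan((.41,0,.16,-.75),(*g,.12,a+np.pi/2),(*g,.005,a+np.pi/2))"
```

```text
wrist_force: [-0.3, -0.3, 0.2]
grasp_force: 0.0
t 49.2 tip [ 0.434  -0.2961  0.158 ] yaw_y -1.456 tilt [-0.0002  0.0002] F [-0.3 -0.3  0.2] open 0.0471 grip 0.0
shift cm [1.01, -29.7, -0.19] turn [-0.0, 0.0, -0.706] q6deg 43
shift cm [20.81, -25.0, 4.0] turn [0.0, 0.0, -0.756] q6deg 41
shift cm [0.0, 0.0, 11.5] turn [0.0, 0.0, 0.0] q6deg 41
```

```bash
python3 -m creep '[[[0.2,-6,-0.2],[0,0,-0.15],0],[[0.4,-12,-0.2],[0,0,-0.3],0],[[0.7,-18,-0.2],[0,0,-0.45],0],[[1,-24,-0.2],[0,0,-0.6],0],[[1,-29.7,-0.2],[0,0,-0.706],0],[[1,-29.7,-0.2],[0,0,-0.706],0],[[1,-29.7,-0.2],[0,0,-0.706],0],[[1,-29.7,-0.2],[0,0,-0.706],0]]' | grep tcp
python3 - <<'E'
from h import *
im=optics.capture("top");cv2.imwrite("pics/a5.png",im[:,:,::-1]);D=measure("driver0",DRIVER,.012)
for d in D:
    if d[1]<0: continue
    a=d[3];g=d[:2]+.01*np.array([np.cos(a),np.sin(a)])+[.0005,0];plan((*g,.12,a+np.pi/2),(*g,.005,a+np.pi/2))
cv2.imwrite("pics/d3.png",np.hstack([cv2.resize(im[270:390,395:515,::-1],None,fx=3,fy=3),cv2.resize(im[270:390,60:200,::-1],None,fx=3,fy=3)]))
E
```

```text
tcp_pos: [0.4103, -0.0012, 0.3581]
driver0 0.75 xyz yaw [0.368  0.3133 0.012  1.5689] cost 0.092
driver0 0.58 xyz yaw [ 0.4246 -0.305   0.0109  0.1263] cost 0.166
t 50.4 tip [ 0.4103 -0.0012  0.159 ] yaw_y -0.7524 tilt [-0.0001 -0.    ] F [ 0.7 -0.1  0.3] open 0.0471 grip 0.0
shift cm [20.83, -25.23, 3.9] turn [-0.0, 0.0, -0.751] q6deg 41
shift cm [0.0, 0.0, 11.5] turn [0.0, 0.0, 0.0] q6deg 41
```

View pics/d3.png

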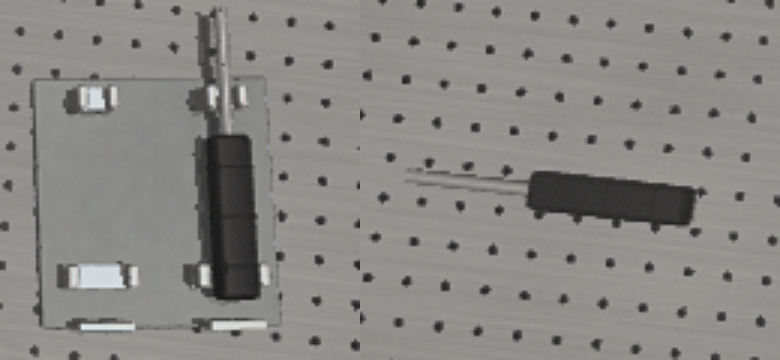

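```bash
python3 -m creep '[[[4,-5,1],[0,0,-0.15],0],[[8,-10,2],[0,0,-0.3],0],[[12,-15,3],[0,0,-0.45],0],[[16,-20,3.9],[0,0,-0.6],0],[[20.83,-25.23,3.9],[0,0,-0.75],0],[[20.83,-25.23,3.9],[0,0,-0.75],0],[[20.83,-25.23,3.9],[0,0,-0.75],0],[[20.83,-25.23,3.9],[0,0,-0.75],0]]' >/dev/null
python3 -c "
from h import *
plan((.3685,.3233,.005,-.0018))"
```

```text
t 51.4 tip [0.3679 0.3229 0.1198] yaw_y -0.0026 tilt [-0.0003 -0.0005] F [ 0.8 -0.6  0.5] open 0.0468 grip 0.0
shift cm [0.04, 0.05, 11.48] turn [-0.0, 0.001, -0.001] q6deg 41
```

```bash
python3 -m creep '[[[0,0,2],[0,0,0],0],[[0,0,5],[0,0,0],0],[[0,0,8],[0,0,0],0],[[0,0,10],[0,0,0],0],[[0,0,11],[0,0,0],0],[[0,0,11.5],[0,0,0],0],[[0,0,11.5],[0,0,0],0],[[0,0,11.5],[0,0,0],-1]]' 35 |grep -E "tcp|force"
python3 -m creep '[[[0,0,0],[0,0,0],-1],[[0,0,0],[0,0,0],-1],[[0,0,0],[0,0,0],-1],[[0,0,0],[0,0,0],-1],[[0,0,0],[0,0,0],-1],[[0,0,0],[0,0,0],-1],[[0,0,0],[0,0,0],-1],[[0,0,0],[0,0,0],-1]]' 35 |grep -E "tcp|force|open"
python3 -c "
from h import *
plan()"
python3 -m creep '[[[0,0,-1],[0,0,0],-1],[[0,0,-4],[0,0,0],-1],[[0,0,-7],[0,0,0],-1],[[0,0,-10],[0,0,0],-1],[[0,0,-13],[0,0,0],-1],[[0,0,-13],[0,0,0],-1],[[0,0,-13],[0,0,0],-1],[[0,0,-13],[0,0,0],-1]]' |grep -E "open|force"
python3 -c "
from h import *
c,s=np.cos(.115),np.sin(.115)
g=np.array([.4149,-.2175])+.01*np.array([c,s])
plan((.41,.02,.135,-.8),(*g,.135,.115-np.pi/2),(*g,.0555,.115-np.pi/2))"
```

```text
tcp_pos: [0.3678, 0.3244, 0.2048]
wrist_force: [0.3, 0.2, -0.9]
grasp_force: 0.0
tcp_pos: [0.3678, 0.3245, 0.2045]
wrist_force: [-0.1, -0.4, 4.8]
opening: 0.0238
grasp_force: 35.0
t 53.4 tip [0.368  0.3246 0.0055] yaw_y -0.0 tilt [0.001  0.0006] F [-0.1 -0.4  4.8] open 0.0238 grip 35.0
wrist_force: [-0.5, 0.5, -2.1]
opening: 0.0237
grasp_force: 35.0
t 54.4 tip [0.3663 0.3236 0.1331] yaw_y -0.0001 tilt [-0.0031 -0.0016] F [-0.5  0.5 -2.1] open 0.0237 grip 35.0
shift cm [-30.4, 4.31, -0.15] turn [-0.002, 0.003, 0.8] q6deg 49
shift cm [-15.4, 17.99, 0.0] turn [0.0, 0.0, 0.656] q6deg 56
shift cm [0.0, 0.0, 7.95] turn [0.0, 0.0, 0.0] q6deg 56
```

```bash
python3 -m creep '[[[-2,0.3,0],[0,0,0.06],-1],[[-7,1,0],[0,0,0.18],-1],[[-12,1.7,0],[0,0,0.32],-1],[[-17,2.4,0],[0,0,0.46],-1],[[-22,3.1,0],[0,0,0.6],-1],[[-27,3.8,0],[0,0,0.72],-1],[[-30,4.3,0],[0,0,0.79],-1],[[-30.4,4.3,0],[0,0,0.8],-1]]' |grep -E "open|force"
python3 -c "
from h import *
c,s=np.cos(.115),np.sin(.115)
g=np.array([.4149,-.2175])+.01*np.array([c,s])
plan((*g,.135,.115-np.pi/2))"
```

```text
wrist_force: [-0.4, 0.2, -1.4]
opening: 0.0238
grasp_force: 35.0
t 55.4 tip [0.4101 0.019  0.1341] yaw_y -0.8034 tilt [-0.0017  0.0005] F [-0.4  0.2 -1.4] open 0.0238 grip 35.0
shift cm [-15.3, 17.94, -0.1] turn [-0.001, 0.001, 0.652] q6deg 56
```

```bash
python3 -m creep '[[[-1.5,2,0],[0,0,0.07],-1],[[-5,5.5,0],[0,0,0.2],-1],[[-8.5,9.5,0],[0,0,0.35],-1],[[-12,13.5,0],[0,0,0.5],-1],[[-14.5,17,0],[0,0,0.6],-1],[[-15.3,17.94,0],[0,0,0.653],-1],[[-15.3,17.94,0],[0,0,0.653],-1],[[-15.3,17.94,0],[0,0,0.653],-1]]' |grep -E "open|force"
python3 -c "
from h import *
c,s=np.cos(.115),np.sin(.115)
g=np.array([.4149,-.2175])+.01*np.array([c,s])
plan((*g,.0555,.115-np.pi/2))"
```

```text
wrist_force: [-0.4, 0.5, -0.8]
opening: 0.0238
grasp_force: 35.0
t 56.4 tip [ 0.4255 -0.2132  0.1345] yaw_y -1.4504 tilt [-0.0008  0.0011] F [-0.4  0.5 -0.8] open 0.0238 grip 35.0
shift cm [-0.11, 0.29, 7.9] turn [-0.001, 0.001, 0.005] q6deg 56
```

```bash
python3 -m creep '[[[-0.1,0.12,2],[0,0,0.001],-1],[[-0.1,0.12,4],[0,0,0.001],-1],[[-0.1,0.12,6],[0,0,0.001],-1],[[-0.1,0.12,7],[0,0,0.001],-1],[[-0.1,0.12,7.8],[0,0,0.001],-1],[[-0.1,0.12,7.8],[0,0,0.001],-1],[[-0.1,0.12,7.8],[0,0,0.001],-1],[[-0.1,0.12,7.8],[0,0,0.001],-1]]' |grep -E "open|force"
python3 - <<'E'
from h import *
c,s=np.cos(.115),np.sin(.115)
g=np.array([.4149,-.2175])+.01*np.array([c,s])
plan((*g,.0274,.115-np.pi/2))
im=optics.capture("top")
cv2.imwrite("pics/d4.png",cv2.resize(im[250:400,385:515,::-1],None,fx=4,fy=4,interpolation=cv2.INTER_CUBIC))
E
```

```text
wrist_force: [0.1, -0.2, -1.5]
opening: 0.0236
grasp_force: 35.0
t 57.4 tip [ 0.4252 -0.2167  0.0576] yaw_y -1.4541 tilt [ 0.0009 -0.0008] F [ 0.1 -0.2 -1.5] open 0.0236 grip 35.0
shift cm [-0.02, -0.02, 3.02] turn [0.001, -0.001, 0.002] q6deg 56
```

View pics/d4.png

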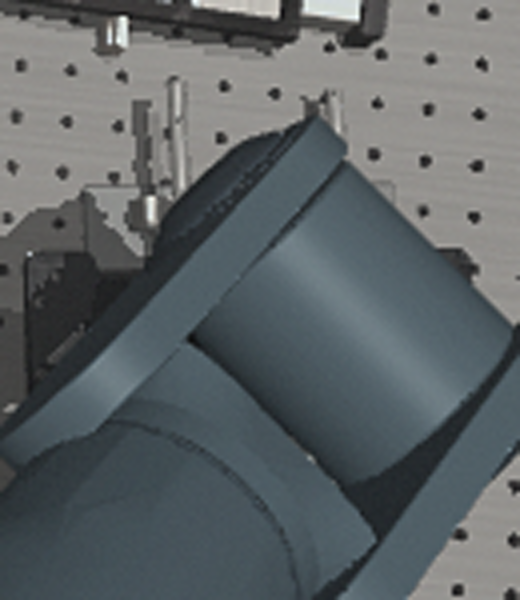

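Held driver's blade at crop (175,80)–(183,190), just above the lane1 narrow saddle, aligned; the seated driver's blade is visible at the right. Lowering.

```bash
python3 -m creep '[[[0,0,0.6],[0,0,0],-1],[[0,0,1.2],[0,0,0],-1],[[0,0,1.8],[0,0,0],-1],[[0,0,2.3],[0,0,0],-1],[[0,0,2.7],[0,0,0],-1],[[0,0,2.9],[0,0,0],-1],[[0,0,3.0],[0,0,0],-1],[[0,0,3.0],[0,0,0],-1]]' |grep -E "open|force"
python3 -c "
from h import *
plan()"
```

```text
wrist_force: [-2.7, 1.5, 4.8]
opening: 0.0238
grasp_force: 35.0
t 58.4 tip [ 0.4249 -0.2163  0.0275] yaw_y -1.4538 tilt [-0.0004  0.0001] F [-2.7  1.5  4.8] open 0.0238 grip 35.0
```

```bash
python3 -m creep '[[[0,0,0],[0,0,0],-0.4],[[0,0,0],[0,0,0],-0.2],[[0,0,0],[0,0,0],0],[[0,0,0],[0,0,0],0],[[0,0,-2],[0,0,0],0],[[0,0,-5],[0,0,0],0],[[0,0,-10],[0,0,0],0],[[0,0,-16],[0,0,0],0]]' | grep force
python3 -m creep '[[[0,-5,0],[0,0,-0.1],0],[[0,-11,0],[0,0,-0.2],0],[[0,-17,0],[0,0,-0.3],0],[[0,-23,0],[0,0,-0.4],0],[[0,-29,0],[0,0,-0.6],0],[[0,-35,0],[0,0,-0.7],0],[[0,-41,0],[0,0,-0.8],0],[[0,-45,0],[0,0,-0.8],0]]' | grep -E "tcp|force"
python3 - <<'E'
from h import *
im=optics.capture("top");cv2.imwrite("pics/fin.png",im[:,:,::-1]);measure("driver0",DRIVER,.034);measure("plate0",PLATE,.04);pockets(im,l=340,r=480);plan()
p=lambda u,v:tuple(u+0 for u in(u,v))
cv2.imwrite("pics/fin_c.png",cv2.resize(im[190:400,330:520,::-1],None,fx=2.8,fy=2.8,interpolation=cv2.INTER_CUBIC))
E
```

```text
wrist_force: [1.5, -0.3, -0.6]
grasp_force: 0.0
tcp_pos: [0.3715, 0.2329, 0.3861]
wrist_force: [0.5, 0.7, 1.0]
grasp_force: 0.0
driver0 0.93 xyz yaw [ 0.4242 -0.2987  0.0333  0.1157] cost 0.124
driver0 0.59 xyz yaw [ 0.414  -0.2183  0.0337  0.1172] cost 0.097
plate0 0.9 xyz yaw [ 0.6196 -0.1307  0.0404  3.1076] cost 0.056
plate0 0.7 xyz yaw [ 0.6171 -0.1827  0.0401 -3.1791] cost 0.065
white [ 621.  -130.9] [39.1 58.8] 87.19
white [ 676.9 -279.2] [54.4 32.9] 3.17
t 60.5 tip [0.3718 0.2318 0.1868] yaw_y -0.6503 tilt [-0.0004 -0.0003] F [-0.2 -0.6 -0.6] open 0.0468 grip 0.0
```

View pics/fin_c.png

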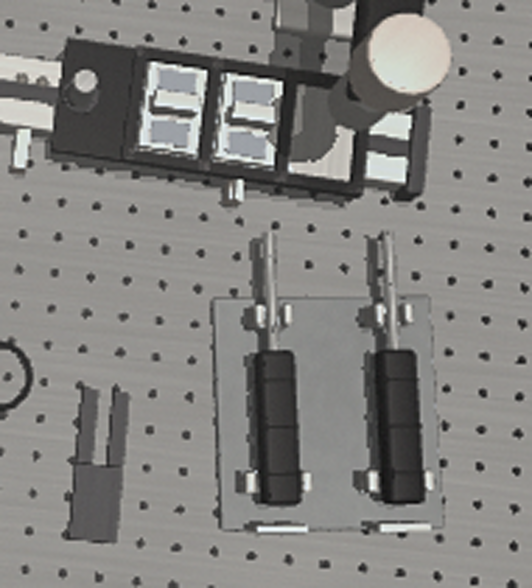

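```bash
python3 -m creep '[[[0,0,0],[0,0,0],0],[[0,0,0],[0,0,0],0],[[0,0,0],[0,0,0],0],[[0,0,0],[0,0,0],0],[[0,0,0],[0,0,0],0],[[0,0,0],[0,0,0],0],[[0,0,0],[0,0,0],0],[[0,0,0],[0,0,0],0]]' >/dev/null
python3 -c "
from workcell import ticket
print(ticket.hand_in())"
```

```text
the job is handed in; nothing more can be done
None
```

The job is handed in, with no verdict returned: the final picture shows the carrier at the imaging station with both plates (only two were on the table) seated, each driver in its own cradle lane, and the gripper open and clear.

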